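Scoop walnuts from a lidded bulk bin into the weighing pan

ROBOT

A 6-joint arm with a two-finger parallel gripper is mounted at the origin on the work surface. World frame = base frame: x ahead of the robot, y to its left, z up, the work surface at z = 0. Lengths are in mm, angles in rad, forces in N, time in s.
With the tool pointing down it reaches from about 375 to 925 mm from the base axis. Payload 5.7 kg.
Tool frame: the origin (TCP) lies at the centre of the arm's flange, where the gripper is bolted on; the fingertips stand 182 mm ahead of it and the grasp point (between the pads) lies 163 mm ahead of it; z points along the fingers, x is the direction in which the jaws open and shut, and the axes are right-handed (so a half turn about z gives the same grasp; the last joint's range is limited). The gripper opens to 88 mm and grips with 3 to 60 N. Pads are 20 mm wide; open, the fingers measure 115 mm over their backs; the gripper's body (75 mm by 178 mm) begins 61 mm behind the grasp point.
Start: joints at [-1.268, 0.359, 1.51, -0, 1.272, -0.115], TCP at [243.438, -548.383, 404.623] pointing down, gripper open.
Joint ranges: [-2.97, 2.97], [-1.01, 2.36], [0.21, 2.38], [-0.96, 4.11], [0.2, 2.71], [-2.98, 2.98]. Speed limits (rad/s): [2.39, 2.39, 3.14, 3.14, 3.14, 3.14].

INTERFACE

Orientations are given as a unit quaternion [w, x, y, z].
In Python, from workcell import manip, optics, finder gives the robot as it stands.
- The arm moves only by the tool move_arm, never from a script. Its argument "deltas" is a list of rows, each an object of numbers: "rx", "ry", "rz": the turn, a rotation vector about the tool's x, y, z normalised to -1 to 1, where 1 is 60 degrees; "dx", "dy", "dz": the shift along the tool's x, y, z normalised to -1 to 1, where 1 is 150 mm; "claw": the opening, from 0 (shut) to 1 (fully open). A call has 1 to 20 rows; each row is the pose to reach, as a shift and turn from the pose measured when the call began, along the tool's axes at that moment; what a row does not reach only later rows make up. A row lasts 1/12 s, in which the tool goes at most 41.7 mm and 7.16 degrees, less where a joint would pass 70% of its speed; a pose out of reach is approached as far as the arm can. A call with a number of a shift or a turn outside -1 to 1 is refused whole. A call with a gripper value outside its range is refused whole. The fingers move at their own pace and stop on an object; "newtons" is the grip in N (left out, the last holds). Time passes only in rows, so rows that repeat a pose let the fingers close. It gives the time, the measured TCP pose, the force and the opening at its end, in the units of the state.
- manip.read_state(): the state, without advancing time (a new reading comes with each control period).
- optics.snapshot(name): name is "side" or "top" or "wrist"; returns a dict with "frame" (400x640x3 uint8, red, green, blue), "vertical_fov" (degrees; the focal length in pixels is half the picture's height over the tangent of half this angle, whatever the lens; pixels are square), "cx", "cy" (the principal point, pixels), "R" (3x3) and "t" (3): a world point X has camera coordinates R X + t; the wrist camera has in their place "mount" (4x4, takes a point from camera to tool coordinates, whose origin is the TCP and whose axes are the tool frame's). Camera axes: x right, y down, z forward; pixel columns grow to the right and rows downward; lengths in mm; the calibration is good to about 2 mm. A picture is of the moment at which its call begins: read the wrist's pose just before it. There is no depth.
- manip.finish_job(): hands the job in, once; it reports no verdict.
Trained networks look in the newest picture that a camera, given by its name, has taken for a name from the list of things; names that differ only in an ending like _2 or _b are one class to them, and where a whole thing is asked for, a point or a joint stands for the part that bears it (a point fixed in the world has none). Each returns a list of dicts, best first, with "p" (0 to 1); they miss things now and then, are a little off and sometimes report something else, mostly with a low value. They report only what shows in the picture. A call takes as long as a camera call.
- finder.masks_of(camera, label): "region" (400x640 bool, what is visible of it) and "point" ([row, column] in pixels, amid what is visible of it).
The state is a dict: "time_s": time; "q": joint angles; "joint_vel": joint speeds; "effort": joint torques, N m; "tcp_pos": TCP position; "ee_rot": TCP orientation; "force": force on the tool from outside, world axes, zero at the start; "wrist_torque": the same for the moment, N m; "finger_gap": finger opening in mm.
Only numpy, scipy, OpenCV 4.12 (cv2) and the standard library are available. Lean on these libraries where they do the work, as an engineer would, in place of code of your own. Each camera call takes 0.05 s, during which the arm holds its last target.

TASK

Open the lid of the walnut bin all the way to its stop and leave it open. Then, with the scoop and without touching the nuts with the gripper, bring at least three of the five walnuts over into the pan of the bench scale, leaving any others in the bin. Finally stand the scoop upright on its rubber mat again, and do not knock about or shift the goods standing round.

Things in the scene. Friction and masses are not known exactly. Their poses are not given: they have to be found in the camera images.
- bin: Grey open-topped bin, fixed to the bench, left or right (the scale then opposite). Outside 136 (x) x 270 (y) x 75 mm high, walls and floor 5 mm, so inside 126 x 260 mm. Origin: centre of underside; x points away from the robot to the hinge side, y left along its length, z up. The walnuts lie in its +y half (centres start over 35 mm to +y of the middle); the -y half is empty.
- lid (a joint): Hinge angle of the bin's clear, dark-edged lid, rad: 0 = shut, grows as it opens, stop at 1.75 (a little past upright). Lid 136 x 270 x 6 mm, 150 g, hinged along the bin's +x (far) top edge. Its stiff hinge (0.15 N m) keeps it where it is left. It starts shut or ajar (up to 0.45).
- lid_knob (a point): Centre of the head of the black round lid knob (head 28 mm across, 16 mm tall; stem 12 mm across, 22 mm tall) on the lid's outer face, at the middle of its front edge: 106 mm from the hinge line along the lid, 41 mm out from the lid's inner face, 30 mm from the free edge. Axes turn with the lid (z = out of the outer face).
- lid_hinge (a point): Middle of the lid's hinge line, on the bin's far top edge (68 mm in +x of the bin's origin, 75.5 mm up). The hinge line is the bin's y axis direction.
- scoop: Aluminium scoop like a small dustpan, 200 g, on its flat base. Origin: centre of underside; x out of its mouth, z up. Floor 124 (x) x 92 (y) x 3 mm; the front 28 mm taper to a 0.8 mm lip at x = +62 mm. Side walls 3 mm thick, 32 mm high, from the back (x = -62) to x = +24 mm, none in front of that; back wall 42 mm high at x = -46, an upright black handle behind it.
- scoop_grip (a point): Where to grip the scoop's handle: an upright bar 16 mm thick (scoop x), 36 mm wide (scoop y) whose top is 135 mm above the scoop's underside. This point is in its middle, 105 mm above the underside and 54 mm behind the scoop's origin (scoop x = -54 mm). Axes as the scoop's.
- mat_rest: Black rubber mat, 110 (x) x 140 (y) x 4 mm, fixed to the bench, on which the scoop stands at the start, mouth to the mat's +y end. Origin: centre of its underside.
- scale: White bench scale with a steel pan, fixed to the bench. Body 200 (x) x 230 (y) mm, with a dark display on its -x side. Origin: centre of its underside, z up. The pan's rim is 92 mm above the bench.
- pan_in (a point): Centre of the inner floor of the scale's open rectangular steel pan, 54 mm above the bench; inside 182 (x) x 212 (y) mm, walls 38 mm high and 4 mm thick. Axes as the scale's.
- walnut1: Walnut in its shell, a brown ball 30 mm across, 14 g. Origin: its centre. It starts on the floor of the bin; it rolls when pushed and comes to rest on slopes below about 7 degrees.
- walnut2: Walnut in its shell, a brown ball 30 mm across, 14 g. Origin: its centre. It starts on the floor of the bin; it rolls when pushed and comes to rest on slopes below about 7 degrees.
- walnut3: Walnut in its shell, a brown ball 30 mm across, 14 g. Origin: its centre. It starts on the floor of the bin; it rolls when pushed and comes to rest on slopes below about 7 degrees.
- walnut4: Walnut in its shell, a brown ball 30 mm across, 14 g. Origin: its centre. It starts on the floor of the bin; it rolls when pushed and comes to rest on slopes below about 7 degrees.
- walnut5: Walnut in its shell, a brown ball 30 mm across, 14 g. Origin: its centre. It starts on the floor of the bin; it rolls when pushed and comes to rest on slopes below about 7 degrees.
- sauce: Brown glass sauce bottle, 56 mm across, 190 mm tall. Bystander: leave it where it is. Origin: centre of its underside.
- tin: Steel food tin, 68 mm across, 100 mm tall. Bystander: leave it where it is. Origin: centre of its underside.
- jam: Glass jar, 58 mm across, 85 mm tall. Bystander: leave it where it is. Origin: centre of its underside.
- carton: Small cardboard carton, 45 x 90 x 60 mm tall. Bystander: leave it where it is. Origin: centre of its underside.
- oil: Green glass oil bottle, 60 mm across, 220 mm tall. Bystander: leave it where it is. Origin: centre of its underside.
- pot: White plastic jar, 64 mm across, 90 mm tall. Bystander: leave it where it is. Origin: centre of its underside.
- tape: Roll of packing tape lying flat, 90 mm across, 40 mm tall. Bystander: leave it where it is. Origin: centre of its underside.

How it is judged:
By the outcome, as a careful person would: the job done as asked, in the order asked, and still so for the second after the job is handed in, with the robot touching nothing.
It also fails if it takes over 72 s, if anything falls off the work surface, if the arm or the gripper's body presses on something with over 40 N, if the wrist force passes 120 N, or if a joint passes its speed limit or range.

## Working session

There is one attempt and no reset: what is moved stays moved. The work goes in short steps, Python scripts to look and compute and a tool call to move; the robot and the scene stay as the last step left them, time stands still between calls to the robot, and variables do not carry over. Pictures are saved under pics/ and viewed, and the job is handed in when it is done.

Besides the shell and the picture viewer there is one more tool, called after "Emit:" in YAML: its name, and indented under it one key for each argument. move_arm: Moves the arm, as the interface text tells. Scaled input: -1 to 1 covers 150 mm each way for a shift and 60 degrees each way for a turn. Its arguments: {"type":"object","properties":{"deltas":{"type":"array","items":{"type":"object","properties":{"rx":{"type":"number"},"ry":{"type":"number"},"rz":{"type":"number"},"dx":{"type":"number"},"dy":{"type":"number"},"dz":{"type":"number"},"claw":{"type":"number"}}}},"newtons":{"type":"number"}},"required":["deltas"]}

```bash
ls; mkdir -p pics; python3 - <<'E'
from workcell import manip, optics, finder
import cv2
s=manip.read_state();print({k:(v if not hasattr(v,'tolist') else v.tolist()) for k,v in s.items()})
for n in ["side","top","wrist"]:
    d=optics.snapshot(n)
    cv2.imwrite(f"pics/a_{n}.png",d["frame"][:,:,::-1])
    print(n,{k:v for k,v in d.items() if k!="frame"})
E
```

```text
pics
{'time_s': 0.0, 'q': [-1.2681025836910529, 0.3594615286050976, 1.51145134477714, -5.924010413056311e-06, 1.2725016394747848, -0.1150897350248372], 'joint_vel': [0.0015783639771607583, 0.000819538291716034, 0.00045381547535815094, -0.0004002193140709415, 0.00011306180699146133, -0.0013501348174716262], 'effort': [-0.0027028199838241562, -51.53744101524353, -27.072463631629944, 0.06742064841091633, 0.03498380072414875, -0.0001806667114578886], 'tcp_pos': [243.3261639983572, -548.0342963381946, 403.8279889137293], 'ee_rot': [-0.000578781084915148, 0.8383722326488384, -0.5450973947129291, -0.0007034294810529227], 'force': [-0.5876361966549628, 0.5440348086726091, -0.7819425982207037], 'wrist_torque': [0.07560512051858202, -0.031983483679571184, 0.04947108061678102], 'finger_gap': 87.91594752555137}
side {'vertical_fov': 50.381533386577345, 'cx': 323.61584134859305, 'cy': 199.9478992008142, 'R': array([[-0.69757541, -0.71643377, -0.01054501],
       [-0.53641267,  0.53193684, -0.65521343],
       [ 0.47502631, -0.4514043 , -0.75537022]]), 't': array([ 333.66297447,  330.3201242 , 1086.18512815])}
top {'vertical_fov': 56.874633271824, 'cx': 318.6688399346124, 'cy': 200.4868671446908, 'R': array([[-0.00437513, -0.99997317,  0.00587572],
       [-0.9900907 ,  0.003507  , -0.14038559],
       [ 0.14036122, -0.0064317 , -0.99007947]]), 't': array([  -6.76101767,  487.57354646, 1227.96935415])}
wrist {'vertical_fov': 71.63763726038896, 'cx': 322.29757692838695, 'cy': 201.57055503033845, 'mount': array([[ 9.99998495e-01,  9.09875129e-05,  1.73257300e-03,
        -9.76104876e-01],
       [-5.05855900e-04,  9.70525072e-01,  2.40999643e-01,
        -6.52411387e+01],
       [-1.65957758e-03, -2.41000157e-01,  9.70523658e-01,
         1.91732168e+01],
       [ 0.00000000e+00,  0.00000000e+00,  0.00000000e+00,
         1.00000000e+00]])}
```

View pics/a_top.png

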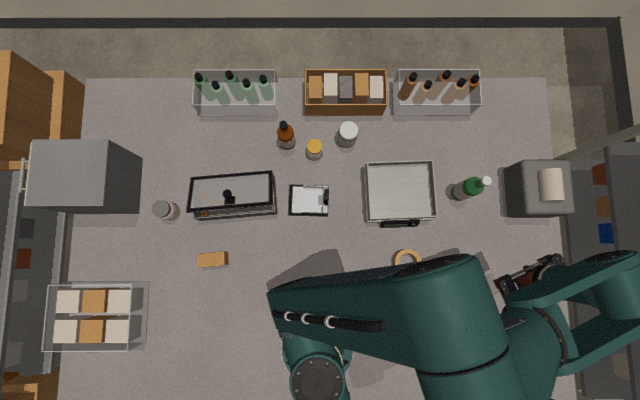

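View pics/a_side.png

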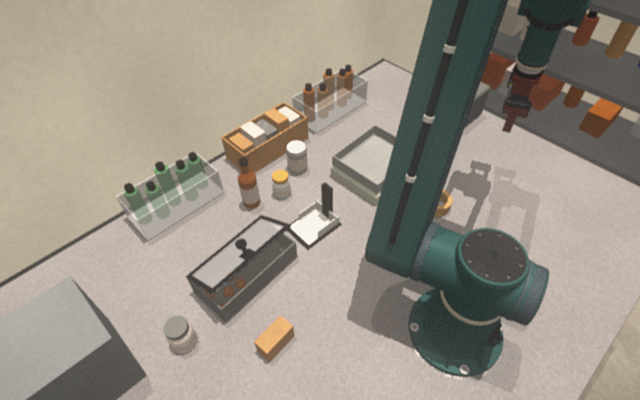

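View pics/a_wrist.png

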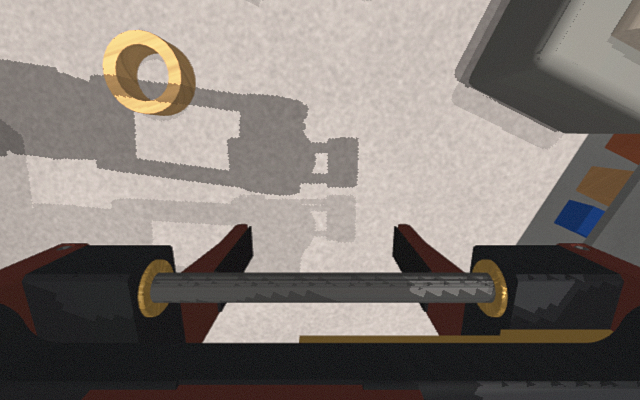

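```bash
cat > h.py <<'E'
from workcell import manip, optics, finder
import cv2, numpy as np
from scipy.spatial.transform import Rotation as Rot
def state():
    s=manip.read_state(); q=s["ee_rot"]
    return s, np.array(s["tcp_pos"]), Rot.from_quat([q[1],q[2],q[3],q[0]])
def cam(d,pose=None):
    H,W=d["frame"].shape[:2]; f=H/2/np.tan(np.radians(d["vertical_fov"])/2)
    if "R" in d: R=np.array(d["R"]);t=np.array(d["t"])
    else:
        p,r=pose; M=np.array(d["mount"]); Rc=r.as_matrix()@M[:3,:3]; c=p+r.as_matrix()@M[:3,3]
        R=Rc.T;t=-R@c
    return dict(R=R,t=t,f=f,cx=d["cx"],cy=d["cy"])
def proj(c,X):
    Y=np.atleast_2d(X)@c["R"].T+c["t"]; return np.c_[c["f"]*Y[:,0]/Y[:,2]+c["cx"],c["f"]*Y[:,1]/Y[:,2]+c["cy"]]
def onz(c,u,v,z):
    d=c["R"].T@np.array([(u-c["cx"])/c["f"],(v-c["cy"])/c["f"],1]); o=-c["R"].T@c["t"]
    return o+d*(z-o[2])/d[2]
def snap(n,save=None):
    pose=None
    if n=="wrist":
        s,p,r=state();pose=(p,r)
    d=optics.snapshot(n)
    if save: cv2.imwrite(f"pics/{save}.png",d["frame"][:,:,::-1])
    return d["frame"],cam(d,pose)
def crop(img,x0,y0,x1,y1,k,name):
    cv2.imwrite(f"pics/{name}.png",cv2.resize(img[y0:y1,x0:x1,::-1],None,fx=k,fy=k,interpolation=cv2.INTER_CUBIC))
E
python3 - <<'E'
from h import *
T,ct=snap("top");S,cs=snap("side")
crop(T,150,100,350,250,4,"b_top");crop(S,160,140,360,290,4,"b_side")
crop(T,340,110,510,280,3,"b_top2")
hz={"bin":40,"lid_knob":110,"scoop":20,"scale":50,"sauce":95,"tin":50,"jam":42,"carton":30,"oil":110,"pot":45,"tape":20,"walnut1":20,"mat_rest":4}
for n in hz:
    for cn,c in (("top",ct),("side",cs)):
        r=finder.masks_of(cn,n)
        for q in r[:(5 if n=="walnut1" else 1)]:
            m=q["region"];ys,xs=np.where(m)
            print(n,cn,round(q["p"],2),np.round(q["point"]),"bbox",xs.min(),xs.max(),ys.min(),ys.max(),np.round(onz(c,q["point"][1],q["point"][0],hz[n])))
E
```

```text
bin top 0.84 [194. 231.] bbox 186 276 170 220 [508. 291.  40.]
bin side 0.67 [264. 246.] bbox 187 296 215 321 [507. 272.  40.]
lid_knob top 0.65 [193. 232.] bbox 186 273 170 212 [502. 270. 110.]
lid_knob side 0.94 [255. 238.] bbox 187 289 215 293 [501. 289. 110.]
scoop top 0.71 [198. 310.] bbox 292 328 185 213 [497.  22.  20.]
scoop side 0.95 [220. 321.] bbox 292 338 183 242 [482.   7.  20.]
scale top 0.61 [191. 401.] bbox 362 436 160 227 [ 516. -287.   50.]
scale side 0.97 [160. 366.] bbox 330 395 125 203 [ 544. -262.   50.]
sauce top 0.58 [133. 284.] bbox 277 294 122 149 [707. 106.  95.]
sauce side 0.86 [184. 247.] bbox 237 259 156 207 [699. 109.  95.]
tin top 0.77 [136. 351.] bbox 337 358 121 147 [ 712. -122.   50.]
tin side 0.98 [155. 295.] bbox 286 306 140 173 [ 731. -112.   50.]
jam top 0.68 [152. 314.] bbox 306 322 139 159 [657.   6.  42.]
jam side 0.58 [184. 285.] bbox 272 291 169 198 [658.  -1.  42.]
carton side 0.56 [338. 272.] bbox 254 293 315 361 [295. 354.  30.]
oil top 0.7 [187. 469.] bbox 451 490 176 200 [ 518. -496.  110.]
oil side 0.18 [156. 298.] bbox 286 306 140 173 [669. -73. 110.]
pot top 0.93 [207. 167.] bbox 152 179 200 221 [465. 503.  45.]
pot side 0.78 [333. 179.] bbox 163 195 315 352 [461. 511.  45.]
tape top 0.8 [254. 403.] bbox 392 419 249 264 [ 306. -295.   20.]
tape side 0.67 [203. 444.] bbox 435 450 190 216 [ 259. -316.   20.]
walnut1 top 0.36 [215. 204.] bbox 201 208 211 216 [440. 384.  20.]
mat_rest top 0.59 [208. 292.] bbox 288 327 185 216 [467.  85.   4.]
mat_rest side 0.74 [240. 316.] bbox 288 340 223 248 [447.  61.   4.]
```

View pics/b_top.png

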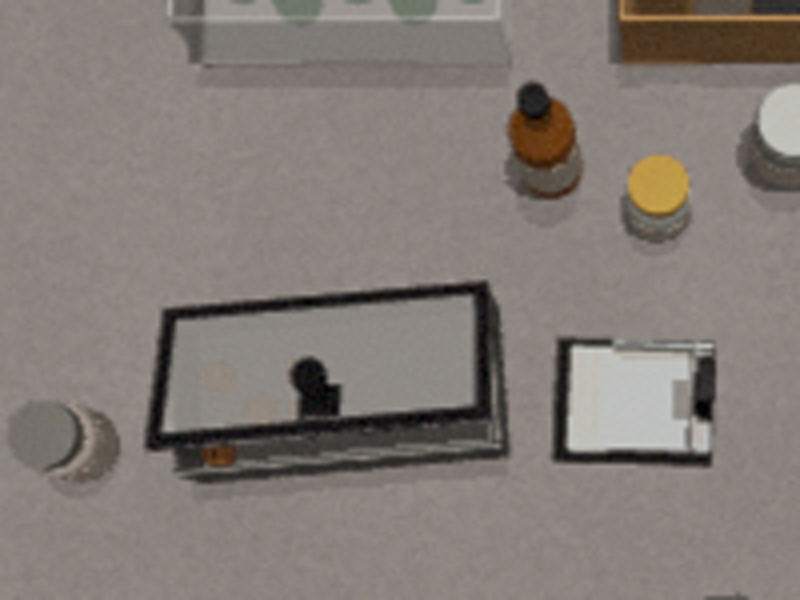

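View pics/b_side.png

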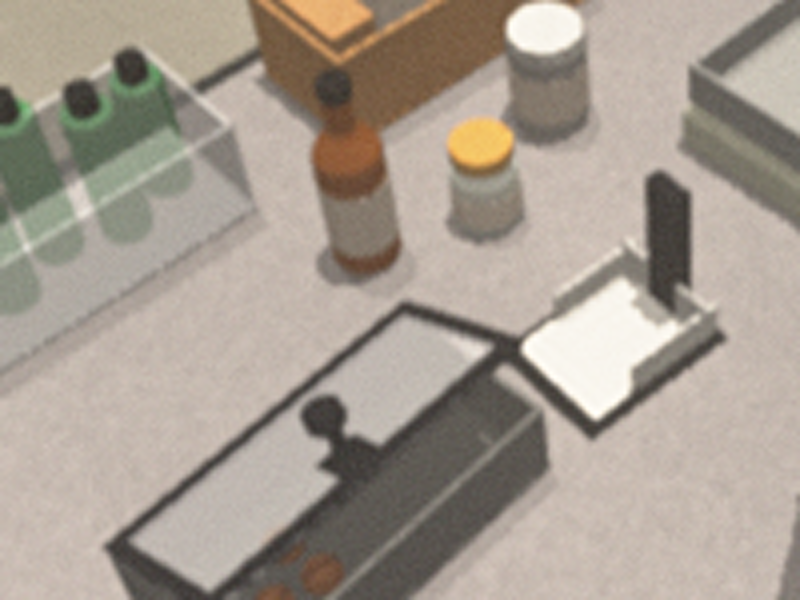

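View pics/b_top2.png

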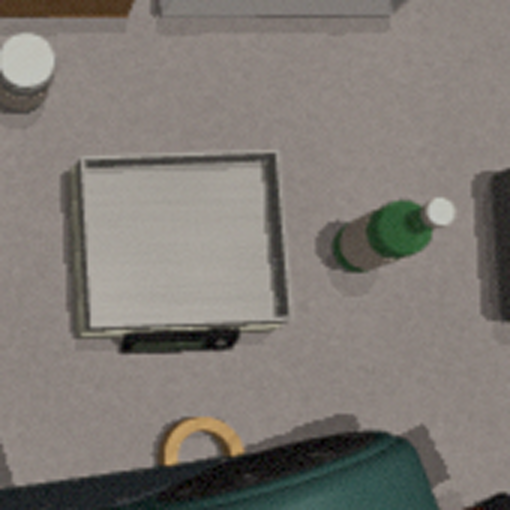

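```bash
cat > fit.py <<'E'
from h import *
from scipy.optimize import least_squares
T,ct=snap("top");S,cs=snap("side")
def Rz(a): return np.array([[np.cos(a),-np.sin(a),0],[np.sin(a),np.cos(a),0],[0,0,1]])
def lidpt(th,l,y,n): # bin frame
    return np.array([68-l*np.cos(th)+n*np.sin(th),y,75.5+l*np.sin(th)+n*np.cos(th)])
tc=lambda x,y:(150+x/4,100+y/4); sc=lambda x,y:(160+x/4,140+y/4)
def binmodel(p):
    x,y,a,th=p; R=Rz(a); o=np.array([x,y,0])
    L=[(ct,tc(150,446),lidpt(th,136,135,6)),(ct,tc(490,414),lidpt(th,136,-135,6)),(ct,tc(165,311),lidpt(th,0,135,6)),(ct,tc(488,284),lidpt(th,0,-135,6)),
       (ct,tc(507,455),np.array([-68,-135,0])),(ct,tc(193,480),np.array([-68,135,0])),(ct,tc(310,376),lidpt(th,106,0,43)),
       (cs,sc(108,546),lidpt(th,0,135,6)),(cs,sc(405,304),lidpt(th,0,-135,6)),(cs,sc(545,408),np.array([-68,-135,75])),(cs,sc(548,467),np.array([-68,-135,0])),(cs,sc(324,414),lidpt(th,106,0,43))]
    return [(c,px,o+R@q) for c,px,q in L]
def res(p,m): return np.concatenate([proj(c,X)[0]-px for c,px,X in m(p)])
r=least_squares(res,[508,275,0.0,.3],args=(binmodel,),loss="soft_l1");print("bin",r.x);print(np.round(r.fun.reshape(-1,2),1).tolist())
def matmodel(p):
    x,y,a=p;R=Rz(a);o=np.array([x,y,0])
    L=[(ct,tc(556,340),[55,70,4]),(ct,tc(553,462),[-55,70,4]),(ct,tc(712,465),[-55,-70,4]),(cs,sc(592,435),[-55,70,4]),(cs,sc(722,338),[-55,-70,4])]
    return [(c,px,o+R@np.array(q,float)) for c,px,q in L]
r=least_squares(res,[490,20,0.0],args=(matmodel,),loss="soft_l1");print("mat",r.x);print(np.round(r.fun.reshape(-1,2),1).tolist())
def scmodel(p):
    x,y,a=p;R=Rz(a+np.pi/2);o=np.array([x,y,4])
    L=[(ct,tc(570,345),[62,-46,1]),(ct,tc(568,453),[62,46,1]),(ct,tc(704,367),[-54,0,135]),(cs,sc(523,348),[62,-46,1]),(cs,sc(598,425),[62,46,1]),(cs,sc(717,300),[-62,46,32]),(cs,sc(628,240),[-62,-46,32]),(cs,sc(668,180),[-54,0,135]),(ct,tc(713,452),[-62,46,32])]
    return [(c,px,o+R@np.array(q,float)) for c,px,q in L]
r=least_squares(res,[490,20,0.0],args=(scmodel,),loss="soft_l1");print("scoop",r.x);print(np.round(r.fun.reshape(-1,2),1).tolist())
t3=lambda x,y:(340+x/3,110+y/3)
def slmodel(p):
    x,y,a=p;R=Rz(a);o=np.array([x,y,0])
    L=[(ct,t3(79,158),[95,110,92]),(ct,t3(277,152),[95,-110,92]),(ct,t3(289,318),[-95,-110,92]),(ct,t3(79,330),[-95,110,92])]
    return [(c,px,o+R@np.array(q,float)) for c,px,q in L]
r=least_squares(res,[516,-287,0.0],args=(slmodel,),loss="soft_l1");print("scale",r.x);print(np.round(r.fun.reshape(-1,2),1).tolist())
E
python3 fit.py
```

```text
bin [5.01902288e+02 2.76544895e+02 8.15254744e-02 4.29664563e-01]
[[-1.9, 0.6], [-0.4, 1.3], [-1.0, -0.8], [-0.4, -0.8], [0.3, 0.3], [1.4, 0.6], [-0.9, -0.1], [-1.1, -0.3], [0.5, -1.2], [0.2, -0.6], [1.0, -0.3], [0.2, -0.3]]
mat [ 4.93230025e+02  2.81178180e+01 -2.86612659e-02]
[[-0.3, -0.8], [-0.7, -0.2], [-0.2, 0.0], [0.3, 0.5], [2.0, -1.1]]
scoop [4.94412886e+02 2.32009734e+01 6.44975958e-03]
[[-0.7, 0.7], [-0.2, -0.2], [-0.1, 1.8], [-1.3, 0.0], [0.7, -1.7], [0.3, -0.2], [1.4, -1.3], [-0.2, 0.2], [-0.6, -1.3]]
scale [ 5.14190036e+02 -2.77243859e+02  2.51632007e-02]
[[-0.6, -0.3], [-0.4, -0.1], [-0.1, 1.6], [2.2, -0.5]]
```

```bash
cat > plan.py <<'E'
from h import *
# orientation: yaw = angle of tool x (deg); tilt about world axis afterwards
def ori(yaw,tilt_axis=None,tilt=0):
    a=np.radians(yaw); x=np.array([np.cos(a),np.sin(a),0]); z=np.array([0,0,-1.]); y=np.cross(z,x)
    R=Rot.from_matrix(np.c_[x,y,z])
    if tilt: R=Rot.from_rotvec(np.radians(tilt)*np.array(tilt_axis))*R
    return R
def row(p0,R0,g,R):
    """g: wanted grasp point; returns shift mm & turn deg normalised"""
    tcp=np.array(g)-R.apply([0,0,163])
    d=R0.inv().apply(tcp-p0)/150; w=np.degrees((R0.inv()*R).as_rotvec())/60
    return np.round(np.r_[d,w],3)
def show(p0,R0,targets):
    for g,R in targets:
        r=row(p0,R0,g,R); print(dict(zip(["dx","dy","dz","rx","ry","rz"],r.tolist())), "BIG" if np.abs(r).max()>1 else "")
BIN=np.array([501.9,276.5]);BA=.0815;TH=.43
def B(q): # bin frame -> world
    c,s=np.cos(BA),np.sin(BA); return np.array([BIN[0]+c*q[0]-s*q[1],BIN[1]+s*q[0]+c*q[1],q[2]])
def lidpt(th,l,y,n): return np.array([68-l*np.cos(th)+n*np.sin(th),y,75.5+l*np.sin(th)+n*np.cos(th)])
def knob(th): return B(lidpt(th,106,0,41))
E
python3 - <<'E'
from plan import *
s,p,R=state()
k=knob(TH);print("knob",k, knob(1.75))
print("x axis",R.apply([1,0,0]),"z",R.apply([0,0,1]))
Rt=ori(-85.3)
wps=[(np.array([350,-420,257]),ori(-72)),(np.array([400,-300,257]),ori(-78)),(np.array([440,-160,257]),Rt),(np.array([440,-20,257]),Rt),(np.array([440,120,257]),Rt),(np.r_[k[:2],257],Rt)]
for w in wps:
    show(p,R,[w]); R=w[1];p=w[0]-R.apply([0,0,163])
E
```

```text
knob [490.67870418 275.58343414 156.95590079] [628.71516791 286.85838066 172.49442209]
x axis [ 4.05756640e-01 -9.13981148e-01 -1.06902990e-04] z [-2.18346821e-05  1.07270726e-04 -9.99999994e-01]
{'dx': -0.494, 'dy': -0.997, 'dz': -0.103, 'rx': -0.0, 'ry': 0.0, 'rz': 0.099} 
{'dx': -0.658, 'dy': -0.564, 'dz': 0.0, 'rx': 0.0, 'ry': 0.0, 'rz': 0.1} 
{'dx': -0.857, 'dy': -0.455, 'dz': 0.0, 'rx': 0.0, 'ry': 0.0, 'rz': 0.122} 
{'dx': -0.93, 'dy': -0.076, 'dz': 0.0, 'rx': 0.0, 'ry': 0.0, 'rz': 0.0} 
{'dx': -0.93, 'dy': -0.076, 'dz': 0.0, 'rx': 0.0, 'ry': 0.0, 'rz': 0.0} 
{'dx': -1.006, 'dy': -0.422, 'dz': 0.0, 'rx': 0.0, 'ry': 0.0, 'rz': 0.0} BIG
```

Emit:
move_arm:
  deltas:
    - {"dx": -0.49,"dy": -1.0,"dz": -0.1,"rz": 0.1}
    - {"dx": -0.49,"dy": -1.0,"dz": -0.1,"rz": 0.1}
    - {"dx": -0.49,"dy": -1.0,"dz": -0.1,"rz": 0.1}
    - {"dx": -0.49,"dy": -1.0,"dz": -0.1,"rz": 0.1}

```text
schema error: expected keys rx, ry, rz, dx, dy, dz, claw
```

Emit:
move_arm:
  deltas:
    - {"dx": -0.66,"dy": -0.56,"rz": 0.1}
    - {"dx": -0.66,"dy": -0.56,"rz": 0.1}
    - {"dx": -0.66,"dy": -0.56,"rz": 0.1}
    - {"dx": -0.66,"dy": -0.56,"rz": 0.1}

```text
schema error: expected keys rx, ry, rz, dx, dy, dz, claw
```

Emit:
move_arm:
  deltas:
    - {"dx": -0.86,"dy": -0.45,"rz": 0.12}
    - {"dx": -0.86,"dy": -0.45,"rz": 0.12}
    - {"dx": -0.86,"dy": -0.45,"rz": 0.12}
    - {"dx": -0.86,"dy": -0.45,"rz": 0.12}

```text
schema error: expected keys rx, ry, rz, dx, dy, dz, claw
```

Emit:
move_arm:
  deltas:
    - {"dx": -0.93,"dy": -0.08}
    - {"dx": -0.93,"dy": -0.08}
    - {"dx": -0.93,"dy": -0.08}
    - {"dx": -0.93,"dy": -0.08}

```text
schema error: expected keys rx, ry, rz, dx, dy, dz, claw
```

Emit:
move_arm:
  deltas:
    - {"dx": -0.93,"dy": -0.08}
    - {"dx": -0.93,"dy": -0.08}
    - {"dx": -0.93,"dy": -0.08}
    - {"dx": -0.93,"dy": -0.08}

```text
schema error: expected keys rx, ry, rz, dx, dy, dz, claw
```

```bash
python3 - <<'E'
from plan import *
s,p,R=state();print(s["time_s"],p,s["q"],R.apply([1,0,0]))
T,ct=snap("top");S,cs=snap("side");W,cw=snap("wrist","c_w")
crop(T,150,100,350,250,4,"c_top");crop(S,160,140,360,290,4,"c_side")
E
```

```text
1.65 [ 243.44934809 -548.37856145  404.60974994] [-1.26808310e+00  3.58812911e-01  1.51041397e+00  1.16513428e-05
  1.27247467e+00 -1.15096729e-01] [ 4.05756640e-01 -9.13981148e-01 -1.06902990e-04]
```

All keys are required in each row.

Emit:
move_arm:
  deltas:
    - {"dx": -0.49,"dy": -1.0,"dz": -0.1,"rx": 0,"ry": 0,"rz": 0.1,"claw": 1}
    - {"dx": -0.49,"dy": -1.0,"dz": -0.1,"rx": 0,"ry": 0,"rz": 0.1,"claw": 1}
    - {"dx": -0.49,"dy": -1.0,"dz": -0.1,"rx": 0,"ry": 0,"rz": 0.1,"claw": 1}
    - {"dx": -0.49,"dy": -1.0,"dz": -0.1,"rx": 0,"ry": 0,"rz": 0.1,"claw": 1}

```text
time_s: 2.13
tcp_pos: [350.7, -419.9, 419.7]
ee_rot: [-0.0, 0.808, -0.589, 0.0]
force: [0.9, -0.5, -0.5]
finger_gap: 87.8
```

Emit:
move_arm:
  deltas:
    - {"dx": -0.66,"dy": -0.56,"dz": 0,"rx": 0,"ry": 0,"rz": 0.1,"claw": 1}
    - {"dx": -0.66,"dy": -0.56,"dz": 0,"rx": 0,"ry": 0,"rz": 0.1,"claw": 1}
    - {"dx": -0.66,"dy": -0.56,"dz": 0,"rx": 0,"ry": 0,"rz": 0.1,"claw": 1}
    - {"dx": -0.66,"dy": -0.56,"dz": 0,"rx": 0,"ry": 0,"rz": 0.1,"claw": 1}

```text
time_s: 2.47
tcp_pos: [401.3, -294.6, 419.7]
ee_rot: [-0.002, 0.778, -0.629, -0.001]
force: [-0.4, 0.0, 0.8]
finger_gap: 87.8
```

Emit:
move_arm:
  deltas:
    - {"dx": -0.86,"dy": -0.45,"dz": 0,"rx": 0,"ry": 0,"rz": 0.12,"claw": 1}
    - {"dx": -0.86,"dy": -0.45,"dz": 0,"rx": 0,"ry": 0,"rz": 0.12,"claw": 1}
    - {"dx": -0.86,"dy": -0.45,"dz": 0,"rx": 0,"ry": 0,"rz": 0.12,"claw": 1}
    - {"dx": -0.86,"dy": -0.45,"dz": 0,"rx": 0,"ry": 0,"rz": 0.12,"claw": 1}

```text
time_s: 2.8
tcp_pos: [440.4, -152.0, 420.3]
ee_rot: [-0.002, 0.737, -0.676, -0.001]
force: [-0.2, 0.1, -0.1]
finger_gap: 87.7
```

Emit:
move_arm:
  deltas:
    - {"dx": -0.93,"dy": -0.08,"dz": 0,"rx": 0,"ry": 0,"rz": 0,"claw": 1}
    - {"dx": -0.93,"dy": -0.08,"dz": 0,"rx": 0,"ry": 0,"rz": 0,"claw": 1}
    - {"dx": -0.93,"dy": -0.08,"dz": 0,"rx": 0,"ry": 0,"rz": 0,"claw": 1}
    - {"dx": -0.93,"dy": -0.08,"dz": 0,"rx": 0,"ry": 0,"rz": 0,"claw": 1}

```text
time_s: 3.13
tcp_pos: [439.8, -8.7, 421.0]
ee_rot: [-0.002, 0.737, -0.676, -0.002]
force: [0.6, -1.2, 0.2]
finger_gap: 87.8
```

Emit:
move_arm:
  deltas:
    - {"dx": -0.93,"dy": -0.08,"dz": 0,"rx": 0,"ry": 0,"rz": 0,"claw": 1}
    - {"dx": -0.93,"dy": -0.08,"dz": 0,"rx": 0,"ry": 0,"rz": 0,"claw": 1}
    - {"dx": -0.93,"dy": -0.08,"dz": 0,"rx": 0,"ry": 0,"rz": 0,"claw": 1}
    - {"dx": -0.93,"dy": -0.08,"dz": 0,"rx": 0,"ry": 0,"rz": 0,"claw": 1}

```text
time_s: 3.47
tcp_pos: [439.4, 134.6, 422.2]
ee_rot: [-0.003, 0.738, -0.675, -0.002]
force: [0.2, -0.5, 0.6]
finger_gap: 87.7
```

```bash
python3 - <<'E'
from plan import *
s,p,R=state();print(s["time_s"],p,s["q"],R.apply([1,0,0]))
T,ct=snap("top");W,cw=snap("wrist","c_w")
crop(T,150,100,350,250,4,"c_top")
k=knob(TH);show(p,R,[(np.r_[k[:2],257],ori(-85.3))])
print(proj(cw,k),[proj(cw,B(lidpt(TH,l,y,6)))[0].round().tolist() for l,y in((0,135),(0,-135),(136,-135),(136,135))])
E
```

```text
3.4667 [439.44188325 134.56154577 422.20414038] [0.14344513 0.13523467 1.77583418 0.00777447 1.22811813 1.62296072] [ 0.08856605 -0.99604249 -0.0074436 ]
{'dx': -0.906, 'dy': -0.423, 'dz': 0.022, 'rx': -0.002, 'ry': 0.007, 'rz': 0.006} 
[[169.95993075 135.31243624]] [[73.0, 55.0], [326.0, 57.0], [325.0, 181.0], [48.0, 178.0]]
```

View pics/c_w.png

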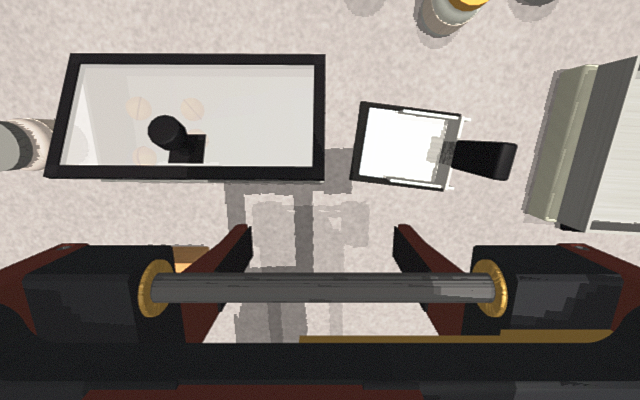

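View pics/c_top.png

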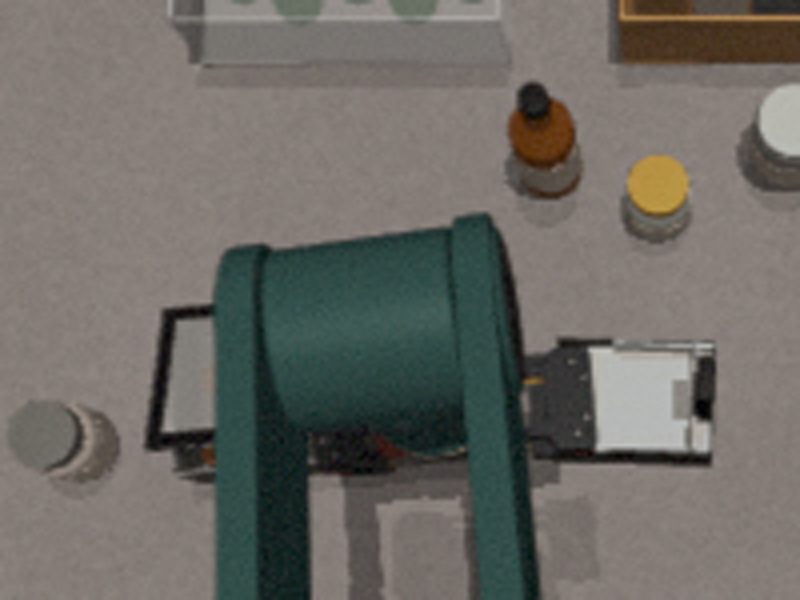

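```bash
python3 - <<'E'
from h import *
W=cv2.imread("pics/c_w.png")[:,:,::-1]
crop(W,340,80,540,220,4,"c_w1");crop(W,30,40,340,200,2.5,"c_w2")
E
```

```text
(no output)
```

View pics/c_w1.png

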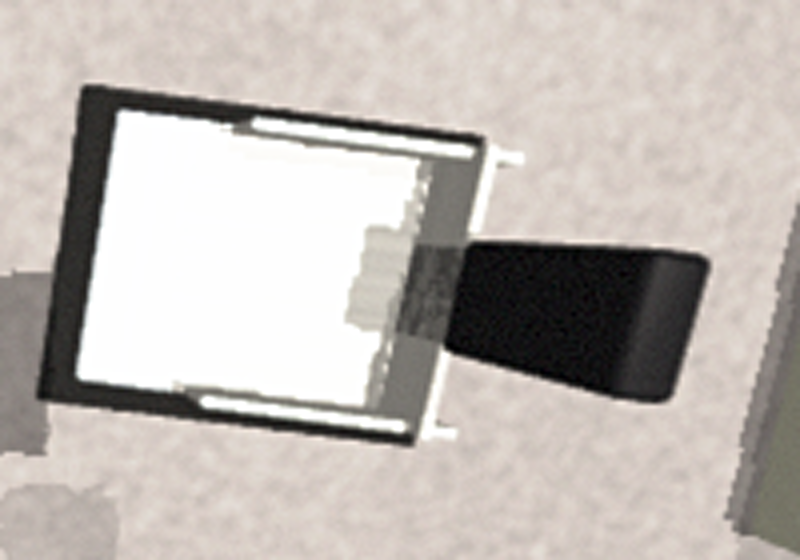

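View pics/c_w2.png

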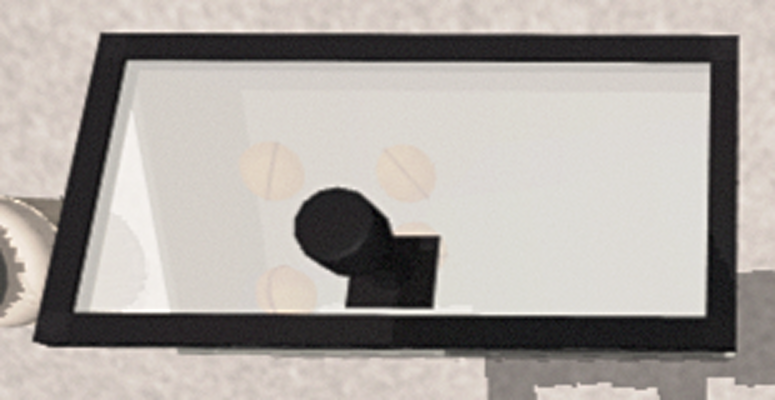

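```bash
cat > fit2.py <<'E'
from plan import *
from scipy.optimize import least_squares
import json
s,p,R=state(); W,cw=snap("wrist"); T,ct=snap("top"); S,cs=snap("side")
Rz=lambda a:np.array([[np.cos(a),-np.sin(a),0],[np.sin(a),np.cos(a),0],[0,0,1]])
def fit(name,x0,L,off=0,z=0,lid=False):
    def f(v):
        out=[]
        for c,px,q,w in L:
            q=q(v[3]) if callable(q) else np.array(q,float)
            X=np.array([v[0],v[1],z])+Rz(v[2]+off)@q
            out.append((proj(c,X)[0]-px)*w)
        return np.concatenate(out)
    r=least_squares(f,x0,loss="soft_l1");print(name,np.round(r.x,4).tolist());print(np.round(r.fun.reshape(-1,2),1).tolist());return r.x
tc=lambda x,y:(150+x/4,100+y/4); sc=lambda x,y:(160+x/4,140+y/4)
w1=lambda x,y:(340+x/4,80+y/4); w2=lambda x,y:(30+x/2.5,40+y/2.5)
l=lambda a,b,c:(lambda th:lidpt(th,a,b,c))
fit("bin",[502,276,.08,.43],[(cw,w2(101,33),l(0,135,6),1),(cw,w2(739,36),l(0,-135,6),1),(cw,w2(737,351),l(136,-135,6),1),(cw,w2(34,343),l(136,135,6),1),(cw,w2(337,227),l(106,0,49),1),
 (ct,tc(507,455),[-68,-135,0],1),(ct,tc(193,480),[-68,135,0],1),(cs,sc(548,467),[-68,-135,0],1),(cs,sc(545,408),[-68,-135,75],1)])
fit("mat",[493,28,-.03],[(cw,w1(82,85),[55,70,4],1),(cw,w1(38,398),[-55,70,4],1),(cw,w1(415,445),[-55,-70,4],1),(cw,w1(486,137),[55,-70,4],1),(ct,tc(556,340),[55,70,4],1),(ct,tc(553,462),[-55,70,4],1),(ct,tc(712,465),[-55,-70,4],1)])
fit("scoop",[494,23,0],[(cw,w1(118,110),[62,-46,1],1),(cw,w1(78,380),[62,46,1],1),(cw,w1(660,327),[-54,0,135],1),(cw,w1(525,155),[-62,-46,32],1),(cw,w1(457,433),[-62,46,32],1)],off=np.pi/2,z=4)
E
python3 fit2.py
```

```text
bin [502.8198, 275.2649, 0.081, 0.4258]
[[0.4, -0.1], [-0.5, 1.4], [-1.1, -0.3], [2.2, -0.2], [-1.6, -0.5], [0.7, 0.1], [1.7, 0.3], [1.1, -0.8], [0.3, -1.0]]
mat [494.5327, 25.9634, -0.0269]
[[0.1, -0.1], [-0.4, 1.0], [-0.1, 0.5], [0.0, -0.4], [0.3, -1.1], [-0.1, -0.6], [0.4, -0.4]]
scoop [495.8403, 20.3999, -0.0288]
[[0.2, 0.5], [-0.0, -0.4], [1.2, -0.1], [-0.8, -0.6], [-0.7, 0.7]]
```

```bash
sed -i 's/^BIN=.*/BIN=np.array([502.8,275.3]);BA=.081;TH=.426/' plan.py; python3 - <<'E'
from plan import *
s,p,R=state()
k=knob(TH);print(k);Rt=ori(-85.36)
a=(k+[0,0,70],Rt)
show(p,R,[a]); p=a[0]-a[1].apply([0,0,163]); show(p,Rt,[(k,Rt)])
E
```

```text
[491.25412483 274.36273341 156.63821533]
{'dx': -0.925, 'dy': -0.425, 'dz': 0.22, 'rx': -0.001, 'ry': 0.005, 'rz': 0.006} 
{'dx': 0.0, 'dy': 0.0, 'dz': 0.467, 'rx': 0.0, 'ry': 0.0, 'rz': 0.0}
```

Emit:
move_arm:
  deltas:
    - {"dx": -0.925,"dy": -0.425,"dz": 0.22,"rx": 0,"ry": 0.005,"rz": 0.005,"claw": 1}
    - {"dx": -0.925,"dy": -0.425,"dz": 0.22,"rx": 0,"ry": 0.005,"rz": 0.005,"claw": 1}
    - {"dx": -0.925,"dy": -0.425,"dz": 0.22,"rx": 0,"ry": 0.005,"rz": 0.005,"claw": 1}
    - {"dx": -0.925,"dy": -0.425,"dz": 0.22,"rx": 0,"ry": 0.005,"rz": 0.005,"claw": 1}
    - {"dx": -0.925,"dy": -0.425,"dz": 0.22,"rx": 0,"ry": 0.005,"rz": 0.005,"claw": 1}

```text
time_s: 4.13
tcp_pos: [493.6, 276.6, 388.2]
ee_rot: [-0.001, 0.735, -0.678, 0.0]
force: [1.1, -0.3, -0.1]
finger_gap: 87.9
```

```bash
python3 - <<'E'
from plan import *
s,p,R=state();print(p,s["q"])
W,cw=snap("wrist","d_w")
k=knob(TH);show(p,R,[(k,ori(-85.36))]);print(proj(cw,k),proj(cw,B(lidpt(TH,106,0,49))))
E
```

```text
[493.59552222 276.62263992 388.2499543 ] [3.88460211e-01 3.24981511e-01 1.60654043e+00 8.38637795e-04
 1.20815170e+00 1.87695675e+00]
{'dx': 0.014, 'dy': 0.018, 'dz': 0.457, 'rx': -0.002, 'ry': 0.001, 'rz': 0.001} 
[[325.86312365 219.93406129]] [[326.00122012 218.70983832]]
```

View pics/d_w.png

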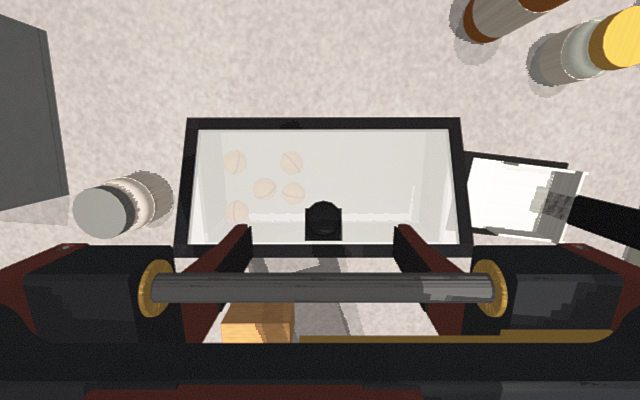

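Emit:
move_arm:
  deltas:
    - {"dx": 0,"dy": 0.018,"dz": 0.2,"rx": 0,"ry": 0,"rz": 0,"claw": 1}
    - {"dx": 0,"dy": 0.018,"dz": 0.4,"rx": 0,"ry": 0,"rz": 0,"claw": 0.7}
    - {"dx": 0,"dy": 0.018,"dz": 0.457,"rx": 0,"ry": 0,"rz": 0,"claw": 0.5}
    - {"dx": 0,"dy": 0.018,"dz": 0.457,"rx": 0,"ry": 0,"rz": 0,"claw": 0}
    - {"dx": 0,"dy": 0.018,"dz": 0.457,"rx": 0,"ry": 0,"rz": 0,"claw": 0}
    - {"dx": 0,"dy": 0.018,"dz": 0.457,"rx": 0,"ry": 0,"rz": 0,"claw": 0}
    - {"dx": 0,"dy": 0.018,"dz": 0.457,"rx": 0,"ry": 0,"rz": 0,"claw": 0}
    - {"dx": 0,"dy": 0.018,"dz": 0.457,"rx": 0,"ry": 0,"rz": 0,"claw": 0}
  newtons: 15

```text
time_s: 4.85
tcp_pos: [490.5, 274.4, 321.5]
ee_rot: [-0.001, 0.736, -0.677, 0.001]
force: [0.9, 1.0, 0.3]
finger_gap: 44.3
```

```bash
python3 - <<'E'
from plan import *
s,p,R=state();print(p,s["q"],s["force"],s["finger_gap"])
k0=knob(TH);g=p+R.apply([0,0,163]);print("err",g-k0)
# arc waypoints with tool tilt: 25deg at end (tool follows lid partly: fingers point toward... rotate about bin y)
by=np.array([-np.sin(BA),np.cos(BA),0])
off=(g-k0)
for th in np.arange(TH+.1,1.80,.1):
    show(p,R,[(knob(th)+off,R)])
E
```

```text
[490.50466875 274.41539162 321.51576315] [ 3.87434303e-01  3.93197412e-01  1.68918077e+00 -8.26623496e-04
  1.05655771e+00  1.87642964e+00] [0.90536154 1.00765043 0.30233807] 44.3449635002587
err [-0.30415786  0.10766154  1.87816536]
{'dx': 0.0, 'dy': -0.057, 'dz': -0.05, 'rx': 0.0, 'ry': 0.0, 'rz': 0.0} 
{'dx': 0.0, 'dy': -0.118, 'dz': -0.094, 'rx': 0.0, 'ry': 0.0, 'rz': 0.0} 
{'dx': 0.0, 'dy': -0.184, 'dz': -0.132, 'rx': 0.0, 'ry': 0.0, 'rz': 0.0} 
{'dx': 0.0, 'dy': -0.253, 'dz': -0.163, 'rx': 0.0, 'ry': 0.0, 'rz': 0.0} 
{'dx': 0.0, 'dy': -0.325, 'dz': -0.187, 'rx': 0.0, 'ry': 0.0, 'rz': 0.0} 
{'dx': 0.0, 'dy': -0.399, 'dz': -0.204, 'rx': 0.0, 'ry': 0.0, 'rz': 0.0} 
{'dx': 0.001, 'dy': -0.474, 'dz': -0.213, 'rx': 0.0, 'ry': 0.0, 'rz': 0.0} 
{'dx': 0.001, 'dy': -0.55, 'dz': -0.215, 'rx': 0.0, 'ry': 0.0, 'rz': 0.0} 
{'dx': 0.001, 'dy': -0.625, 'dz': -0.209, 'rx': 0.0, 'ry': 0.0, 'rz': 0.0} 
{'dx': 0.001, 'dy': -0.7, 'dz': -0.196, 'rx': 0.0, 'ry': 0.0, 'rz': 0.0} 
{'dx': 0.001, 'dy': -0.772, 'dz': -0.175, 'rx': 0.0, 'ry': 0.0, 'rz': 0.0} 
{'dx': 0.001, 'dy': -0.843, 'dz': -0.147, 'rx': 0.0, 'ry': 0.0, 'rz': 0.0} 
{'dx': 0.001, 'dy': -0.91, 'dz': -0.112, 'rx': 0.0, 'ry': 0.0, 'rz': 0.0}
```

Emit:
move_arm:
  deltas:
    - {"dx": 0,"dy": 0,"dz": 0.01,"rx": 0,"ry": 0,"rz": 0,"claw": 0}
    - {"dx": 0,"dy": 0,"dz": 0.01,"rx": 0,"ry": 0,"rz": 0,"claw": 0}
    - {"dx": 0,"dy": 0,"dz": 0.01,"rx": 0,"ry": 0,"rz": 0,"claw": 0}
    - {"dx": 0,"dy": 0,"dz": 0.01,"rx": 0,"ry": 0,"rz": 0,"claw": 0}
    - {"dx": 0,"dy": 0,"dz": 0.01,"rx": 0,"ry": 0,"rz": 0,"claw": 0}

```text
time_s: 5.27
tcp_pos: [490.6, 275.7, 320.7]
ee_rot: [-0.003, 0.736, -0.678, 0.0]
force: [-0.8, 6.3, 0.8]
finger_gap: 27.2
```

Emit:
move_arm:
  deltas:
    - {"dx": 0,"dy": -0.057,"dz": -0.05,"rx": 0,"ry": 0,"rz": 0,"claw": 0}
    - {"dx": 0,"dy": -0.118,"dz": -0.094,"rx": 0,"ry": 0,"rz": 0,"claw": 0}
    - {"dx": 0,"dy": -0.184,"dz": -0.132,"rx": 0,"ry": 0,"rz": 0,"claw": 0}
    - {"dx": 0,"dy": -0.253,"dz": -0.163,"rx": 0,"ry": 0,"rz": 0,"claw": 0}
    - {"dx": 0,"dy": -0.325,"dz": -0.187,"rx": 0,"ry": 0,"rz": 0,"claw": 0}
    - {"dx": 0,"dy": -0.399,"dz": -0.204,"rx": 0,"ry": 0,"rz": 0,"claw": 0}
    - {"dx": 0,"dy": -0.474,"dz": -0.213,"rx": 0,"ry": 0,"rz": 0,"claw": 0}
    - {"dx": 0,"dy": -0.474,"dz": -0.213,"rx": 0,"ry": 0,"rz": 0,"claw": 0}

```text
time_s: 5.93
tcp_pos: [562.5, 281.7, 352.5]
ee_rot: [-0.003, 0.735, -0.678, 0.0]
force: [0.6, 0.1, -1.9]
finger_gap: 27.6
```

```bash
python3 - <<'E'
from plan import *
s,p,R=state();print(p,s["q"],s["force"],s["finger_gap"],R.apply([0,0,1]))
W,cw=snap("wrist","e_w");S,cs=snap("side");crop(S,160,120,360,270,4,"e_s")
g=p+R.apply([0,0,163]);h=B([68,0,75.5]);v=g-h; print(v,np.linalg.norm(v), "th",np.pi-np.arctan2(v[2],v[0]*np.cos(BA)+v[1]*np.sin(BA))-np.arctan2(41,106)) 
E
```

```text
[562.51003221 281.70553802 352.54167984] [0.35384496 0.44636647 1.50669046 0.00238063 1.18343967 1.84190884] [ 0.63009956  0.12833705 -1.88898856] 27.56346372325358 [ 0.00401745  0.00383384 -0.99998458]
[ -7.41217146   1.52847499 114.04419318] 114.29503278181609 th 1.1381169512907063
```

View pics/e_s.png

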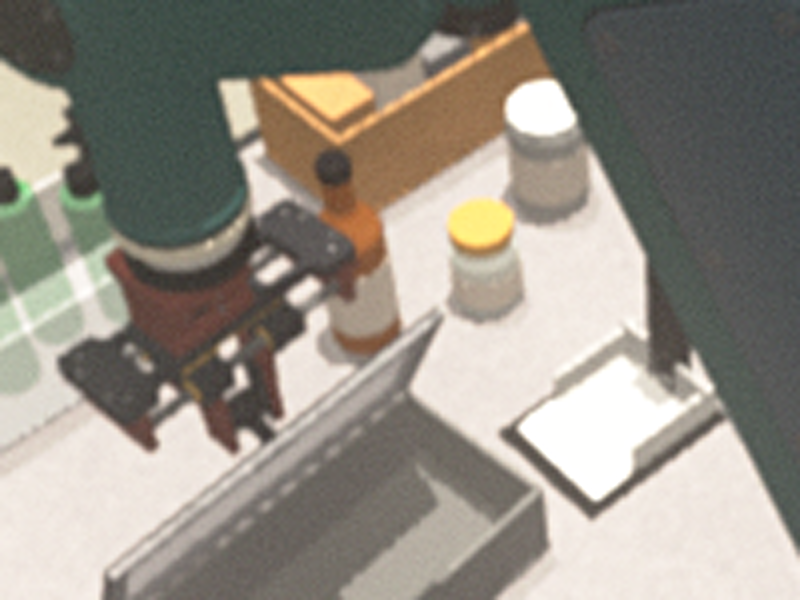

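```bash
python3 - <<'E'
from plan import *
s,p,R=state();g=p+R.apply([0,0,163]);off=g-knob(1.138);print(off)
for th in list(np.arange(1.22,1.75,.1))+[1.76,1.80]: show(p,R,[(knob(th)+off,R)])
E
```

```text
[-1.42628201  1.98545286  0.54376706]
{'dx': 0.0, 'dy': -0.062, 'dz': -0.001, 'rx': 0.0, 'ry': 0.0, 'rz': 0.0} 
{'dx': 0.0, 'dy': -0.138, 'dz': 0.004, 'rx': 0.0, 'ry': 0.0, 'rz': 0.0} 
{'dx': 0.0, 'dy': -0.212, 'dz': 0.017, 'rx': 0.0, 'ry': 0.0, 'rz': 0.0} 
{'dx': 0.0, 'dy': -0.285, 'dz': 0.038, 'rx': 0.0, 'ry': 0.0, 'rz': 0.0} 
{'dx': 0.001, 'dy': -0.356, 'dz': 0.065, 'rx': 0.0, 'ry': 0.0, 'rz': 0.0} 
{'dx': 0.001, 'dy': -0.423, 'dz': 0.1, 'rx': 0.0, 'ry': 0.0, 'rz': 0.0} 
{'dx': 0.001, 'dy': -0.449, 'dz': 0.115, 'rx': 0.0, 'ry': 0.0, 'rz': 0.0} 
{'dx': 0.001, 'dy': -0.474, 'dz': 0.132, 'rx': 0.0, 'ry': 0.0, 'rz': 0.0}
```

Emit:
move_arm:
  deltas:
    - {"dx": 0,"dy": -0.062,"dz": 0,"rx": 0,"ry": 0,"rz": 0,"claw": 0}
    - {"dx": 0,"dy": -0.138,"dz": 0.004,"rx": 0,"ry": 0,"rz": 0,"claw": 0}
    - {"dx": 0,"dy": -0.212,"dz": 0.017,"rx": 0,"ry": 0,"rz": 0,"claw": 0}
    - {"dx": 0,"dy": -0.285,"dz": 0.038,"rx": 0,"ry": 0,"rz": 0,"claw": 0}
    - {"dx": 0,"dy": -0.356,"dz": 0.065,"rx": 0,"ry": 0,"rz": 0,"claw": 0}
    - {"dx": 0,"dy": -0.39,"dz": 0.082,"rx": 0,"ry": 0,"rz": 0,"claw": 0}
    - {"dx": 0,"dy": -0.423,"dz": 0.1,"rx": 0,"ry": 0,"rz": 0,"claw": 0}
    - {"dx": 0,"dy": -0.423,"dz": 0.1,"rx": 0,"ry": 0,"rz": 0,"claw": 0}

```text
time_s: 6.7
tcp_pos: [626.2, 287.0, 337.3]
ee_rot: [-0.003, 0.735, -0.678, 0.001]
force: [2.1, 2.1, -0.2]
finger_gap: 27.5
```

Emit:
move_arm:
  deltas:
    - {"dx": 0,"dy": -0.015,"dz": 0.01,"rx": 0,"ry": 0,"rz": 0,"claw": 0}
    - {"dx": 0,"dy": -0.027,"dz": 0.016,"rx": 0,"ry": 0,"rz": 0,"claw": 0}
    - {"dx": 0,"dy": -0.027,"dz": 0.016,"rx": 0,"ry": 0,"rz": 0,"claw": 0}

```text
time_s: 6.95
tcp_pos: [629.2, 287.3, 335.8]
ee_rot: [-0.002, 0.735, -0.678, -0.0]
force: [-7.1, -0.2, 7.6]
finger_gap: 27.0
```

Emit:
move_arm:
  deltas:
    - {"dx": 0,"dy": -0.025,"dz": 0.016,"rx": 0,"ry": 0,"rz": 0,"claw": 0}
    - {"dx": 0,"dy": -0.035,"dz": 0.022,"rx": 0,"ry": 0,"rz": 0,"claw": 0}
    - {"dx": 0,"dy": -0.035,"dz": 0.022,"rx": 0,"ry": 0,"rz": 0,"claw": 0}

```text
time_s: 7.2
tcp_pos: [632.3, 287.6, 334.2]
ee_rot: [-0.0, 0.736, -0.677, -0.002]
force: [-11.0, -0.9, 14.6]
finger_gap: 27.1
```

```bash
python3 - <<'E'
from plan import *
s,p,R=state();g=p+R.apply([0,0,163]);print(s["force"],g-knob(1.75))
S,cs=snap("side");crop(S,160,120,360,270,4,"f_s");W,cw=snap("wrist","f_w")
for th in (1.6,1.7,1.75):
  print(th,[np.round((proj(cs,B(lidpt(th,136,y,0)))[0]-[160,120])*4).tolist() for y in(-135,135)],[np.round(proj(cw,B(lidpt(th,136,y,0)))[0]).tolist() for y in(-135,135)])
E
```

```text
[-10.99525783  -0.91518088  14.56429826] [ 2.31110318  2.52958461 -1.31657512]
1.6 [[383.0, 254.0], [47.0, 507.0]] [[616.0, 403.0], [41.0, 401.0]]
1.7 [[369.0, 245.0], [34.0, 495.0]] [[621.0, 378.0], [36.0, 376.0]]
1.75 [[362.0, 242.0], [28.0, 490.0]] [[623.0, 364.0], [35.0, 362.0]]
```

View pics/f_s.png

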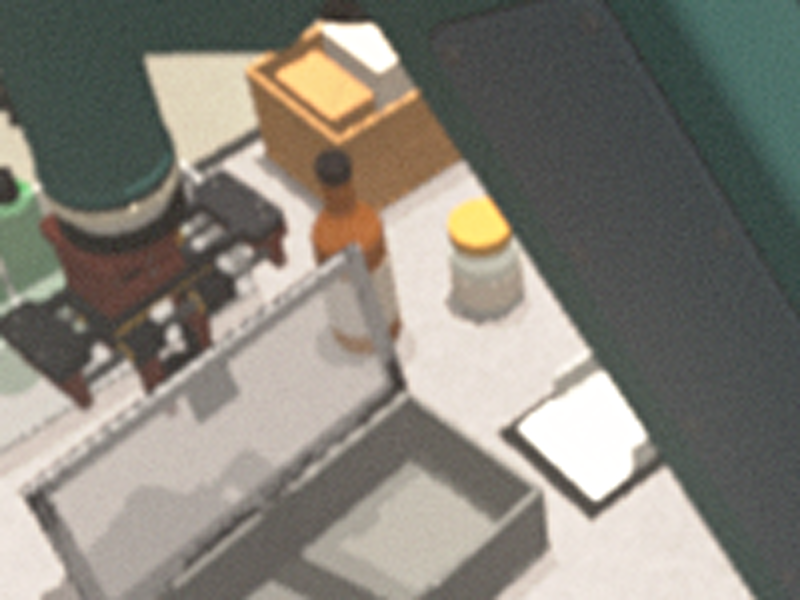

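View pics/f_w.png

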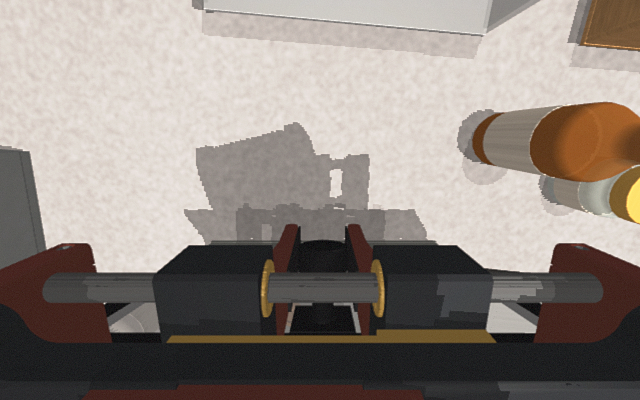

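Emit:
move_arm:
  deltas:
    - {"dx": 0,"dy": 0.02,"dz": -0.01,"rx": 0,"ry": 0,"rz": 0,"claw": 1}
    - {"dx": 0,"dy": 0.02,"dz": -0.01,"rx": 0,"ry": 0,"rz": 0,"claw": 1}
    - {"dx": 0,"dy": 0.02,"dz": -0.01,"rx": 0,"ry": 0,"rz": 0,"claw": 1}
    - {"dx": 0,"dy": 0.02,"dz": -0.01,"rx": 0,"ry": 0,"rz": 0,"claw": 1}
    - {"dx": 0,"dy": 0.02,"dz": -0.01,"rx": 0,"ry": 0,"rz": 0,"claw": 1}
    - {"dx": 0,"dy": 0.02,"dz": -0.2,"rx": 0,"ry": 0,"rz": 0,"claw": 1}
    - {"dx": 0,"dy": 0.02,"dz": -0.5,"rx": 0,"ry": 0,"rz": 0,"claw": 1}
    - {"dx": 0,"dy": 0.02,"dz": -0.7,"rx": 0,"ry": 0,"rz": 0,"claw": 1}
    - {"dx": 0,"dy": 0.02,"dz": -0.7,"rx": 0,"ry": 0,"rz": 0,"claw": 1}

```text
time_s: 8.05
tcp_pos: [631.5, 287.7, 447.3]
ee_rot: [-0.006, 0.736, -0.677, 0.001]
force: [0.8, 0.0, 0.5]
finger_gap: 83.6
```

```bash
python3 - <<'E'
from plan import *
s,p,R=state();print(p,s["finger_gap"])
g=np.array([494.3,-33.6]);Rt=ori(-91.66)
for w in [(np.array([560,180,230.]),ori(-88)),(np.array([494,70,220.]),Rt),(np.r_[g,220.],Rt),(np.r_[g,109],Rt)]:
    show(p,R,[w]); R=w[1];p=w[0]-R.apply([0,0,163])
E
```

```text
[631.4965114  287.6584054  447.25593634] 83.62490592814466
{'dx': 0.678, 'dy': 0.538, 'dz': 0.351, 'rx': -0.01, 'ry': 0.006, 'rz': 0.045} 
{'dx': 0.718, 'dy': 0.465, 'dz': 0.067, 'rx': -0.0, 'ry': -0.0, 'rz': 0.061} 
{'dx': 0.69, 'dy': -0.022, 'dz': 0.0, 'rx': 0.0, 'ry': 0.0, 'rz': 0.0} 
{'dx': 0.0, 'dy': 0.0, 'dz': 0.74, 'rx': 0.0, 'ry': 0.0, 'rz': 0.0}
```

Emit:
move_arm:
  deltas:
    - {"dx": 0.68,"dy": 0.54,"dz": 0.05,"rx": 0,"ry": 0,"rz": 0.045,"claw": 1}
    - {"dx": 0.68,"dy": 0.54,"dz": 0.05,"rx": 0,"ry": 0,"rz": 0.045,"claw": 1}
    - {"dx": 0.68,"dy": 0.54,"dz": 0.05,"rx": 0,"ry": 0,"rz": 0.045,"claw": 1}
    - {"dx": 0.68,"dy": 0.54,"dz": 0.05,"rx": 0,"ry": 0,"rz": 0.045,"claw": 1}

```text
time_s: 8.38
tcp_pos: [555.3, 175.2, 437.2]
ee_rot: [-0.003, 0.719, -0.695, 0.001]
force: [-0.8, -0.0, -1.0]
finger_gap: 87.8
```

Emit:
move_arm:
  deltas:
    - {"dx": 0.72,"dy": 0.46,"dz": 0.06,"rx": 0,"ry": 0,"rz": 0.06,"claw": 1}
    - {"dx": 0.72,"dy": 0.46,"dz": 0.06,"rx": 0,"ry": 0,"rz": 0.06,"claw": 1}
    - {"dx": 0.72,"dy": 0.46,"dz": 0.06,"rx": 0,"ry": 0,"rz": 0.06,"claw": 1}
    - {"dx": 0.72,"dy": 0.46,"dz": 0.06,"rx": 0,"ry": 0,"rz": 0.06,"claw": 1}

```text
time_s: 8.72
tcp_pos: [487.0, 62.0, 426.4]
ee_rot: [0.001, -0.696, 0.718, -0.0]
force: [-0.3, 0.5, -0.7]
finger_gap: 87.8
```

Emit:
move_arm:
  deltas:
    - {"dx": 0.69,"dy": 0,"dz": 0.3,"rx": 0,"ry": 0,"rz": 0,"claw": 1}
    - {"dx": 0.69,"dy": 0,"dz": 0.3,"rx": 0,"ry": 0,"rz": 0,"claw": 1}
    - {"dx": 0.69,"dy": 0,"dz": 0.3,"rx": 0,"ry": 0,"rz": 0,"claw": 1}
    - {"dx": 0.69,"dy": 0,"dz": 0.3,"rx": 0,"ry": 0,"rz": 0,"claw": 1}

```text
time_s: 9.05
tcp_pos: [483.5, -45.2, 379.0]
ee_rot: [-0.0, -0.695, 0.719, 0.0]
force: [-0.1, -0.3, -0.3]
finger_gap: 87.6
```

```bash
python3 - <<'E'
from plan import *
s,p,R=state();print(p,s["finger_gap"],s["q"])
g=np.array([494.3,-33.6,109]);Rt=ori(-91.66)
show(p,R,[(g,Rt)])
W,cw=snap("wrist","g_w");S,cs=snap("side","g_s")
o=np.array([495.84,20.4,4]);a=-.0288+np.pi/2
q=lambda v:o+np.array([np.cos(a)*v[0]-np.sin(a)*v[1],np.sin(a)*v[0]+np.cos(a)*v[1],v[2]])
print("handle top corners pred",[proj(cw,q([x,y,135]))[0].round().tolist() for x,y in((-46,18),(-46,-18),(-62,-18),(-62,18))])
print("lip",[proj(cw,q([62,y,1]))[0].round().tolist() for y in(46,-46)])
E
```

```text
[483.5052165  -45.23498174 379.0247554 ] 87.58096391073606 [-2.35560474e-01  2.22371484e-01  1.78258688e+00 -2.28981608e-04
  1.13783326e+00  1.37065027e+00]
{'dx': -0.08, 'dy': -0.07, 'dz': 0.713, 'rx': 0.001, 'ry': 0.0, 'rz': -0.006} 
handle top corners pred [[299.0, 222.0], [298.0, 179.0], [318.0, 179.0], [318.0, 222.0]]
lip [[226.0, 211.0], [220.0, 140.0]]
```

View pics/g_w.png

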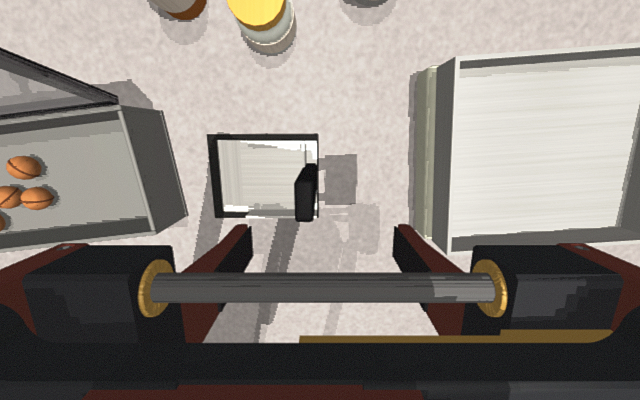

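View pics/g_s.png

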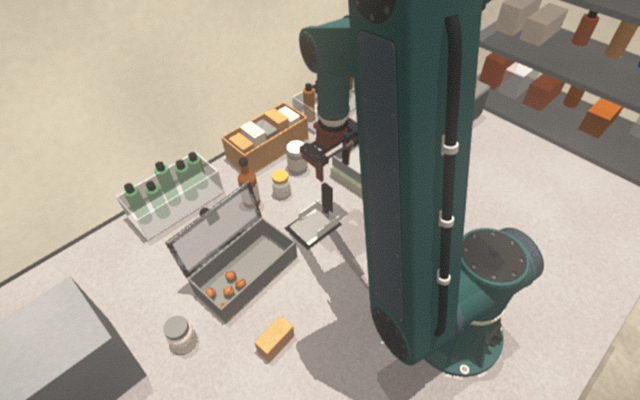

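Emit:
move_arm:
  deltas:
    - {"dx": -0.085,"dy": -0.07,"dz": 0.2,"rx": 0,"ry": 0,"rz": -0.006,"claw": 1}
    - {"dx": -0.085,"dy": -0.07,"dz": 0.4,"rx": 0,"ry": 0,"rz": -0.006,"claw": 0.7}
    - {"dx": -0.085,"dy": -0.07,"dz": 0.6,"rx": 0,"ry": 0,"rz": -0.006,"claw": 0.5}
    - {"dx": -0.085,"dy": -0.07,"dz": 0.713,"rx": 0,"ry": 0,"rz": -0.006,"claw": 0.4}
    - {"dx": -0.085,"dy": -0.07,"dz": 0.713,"rx": 0,"ry": 0,"rz": -0.006,"claw": 0.4}
    - {"dx": -0.085,"dy": -0.07,"dz": 0.713,"rx": 0,"ry": 0,"rz": -0.006,"claw": 0.4}
  newtons: 40

```text
time_s: 9.65
tcp_pos: [495.7, -28.3, 273.8]
ee_rot: [0.001, -0.698, 0.717, 0.001]
force: [-0.7, 0.1, -0.1]
finger_gap: 57.9
```

```bash
python3 - <<'E'
from plan import *
s,p,R=state();print(p,s["finger_gap"],s["q"])
g=np.array([494.3,-33.6,109]);Rt=ori(-91.66)
show(p,R,[(g,Rt)])
W,cw=snap("wrist","h_w")
E
```

```text
[495.67906005 -28.25143607 273.80968443] 57.94694588325286 [-0.19727684  0.37970232  1.87497959  0.00355468  0.88743056  1.39820002]
{'dx': 0.036, 'dy': 0.008, 'dz': 0.012, 'rx': 0.0, 'ry': 0.003, 'rz': 0.002}
```

View pics/h_w.png

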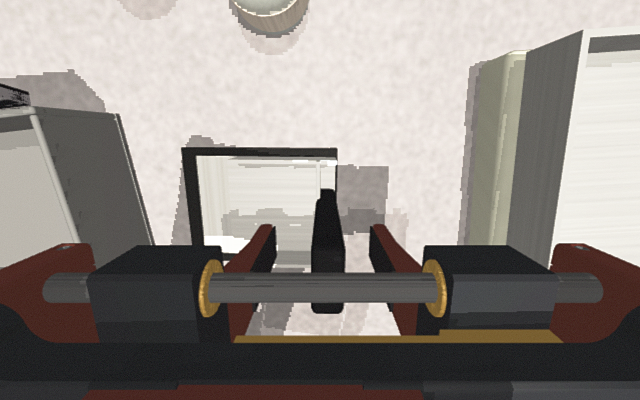

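Emit:
move_arm:
  deltas:
    - {"dx": 0.022,"dy": 0.005,"dz": 0.01,"rx": 0,"ry": 0.003,"rz": 0,"claw": 0}
    - {"dx": 0.022,"dy": 0.005,"dz": 0.01,"rx": 0,"ry": 0.003,"rz": 0,"claw": 0}
    - {"dx": 0.022,"dy": 0.005,"dz": 0.01,"rx": 0,"ry": 0.003,"rz": 0,"claw": 0}
    - {"dx": 0.022,"dy": 0.005,"dz": 0.01,"rx": 0,"ry": 0.003,"rz": 0,"claw": 0}
    - {"dx": 0.022,"dy": 0.005,"dz": 0.01,"rx": 0,"ry": 0.003,"rz": 0,"claw": 0}
    - {"dx": 0.022,"dy": 0.005,"dz": 0.01,"rx": 0,"ry": 0.003,"rz": 0,"claw": 0}
    - {"dx": 0.022,"dy": 0.005,"dz": 0.01,"rx": 0,"ry": 0.003,"rz": 0,"claw": 0}
    - {"dx": 0.022,"dy": 0.005,"dz": 0.01,"rx": 0,"ry": 0.003,"rz": 0,"claw": 0}
    - {"dx": 0.022,"dy": 0.005,"dz": 0.01,"rx": 0,"ry": 0.003,"rz": 0,"claw": 0}
  newtons: 45

```text
time_s: 10.45
tcp_pos: [495.5, -31.9, 273.5]
ee_rot: [0.001, -0.697, 0.717, -0.001]
force: [-0.3, -0.8, 4.9]
finger_gap: 15.8
```

```bash
python3 - <<'E'
from plan import *
s,p,R=state();print(p,p+R.apply([0,0,163]),s["finger_gap"],s["q"],s["force"],R.apply([1,0,0]),R.apply([0,0,1]))
W,cw=snap("wrist","i_w");S,cs=snap("side","i_s")
r=finder.masks_of("side","walnut1")
for q in r:print(q["p"],q["point"],onz(cs,q["point"][1],q["point"][0],20))
crop(S,160,180,320,320,5,"i_s")
T,ct=snap("top");crop(T,150,130,350,250,4,"i_t")
r=finder.masks_of("top","walnut1")
for q in r:print(q["p"],q["point"],onz(ct,q["point"][1],q["point"][0],20))
E
```

```text
[495.45656349 -31.93106449 273.46844397] [495.86025595 -32.06723829 110.46900075] 15.82571798755859 [-2.03455010e-01  3.79624567e-01  1.87641130e+00 -4.11293845e-04
  8.82962467e-01  1.39493434e+00] [-0.25434698 -0.80977373  4.91514625] [-2.73298657e-02 -9.99626175e-01  7.67426174e-04] [ 2.47664087e-03 -8.35422117e-04 -9.99996584e-01]
0.7 [183.5, 283.8] [679.33463722 -13.07627406  20.        ]
0.59 [285.8, 239.0] [476.49872794 321.54434994  20.        ]
0.45 [292.6, 210.2] [514.21890212 389.07708257  20.        ]
0.43 [274.3, 233.2] [516.74357578 311.339342    20.        ]
0.42 [291.9, 227.4] [483.49423839 354.90432457  20.        ]
0.21 [230.0, 212.7] [684.68889093 263.81330743  20.        ]
0.62 [201.6, 213.9] [486.98789339 352.71881894  20.        ]
0.46 [202.8, 225.0] [482.67245464 314.34735266  20.        ]
```

View pics/i_s.png

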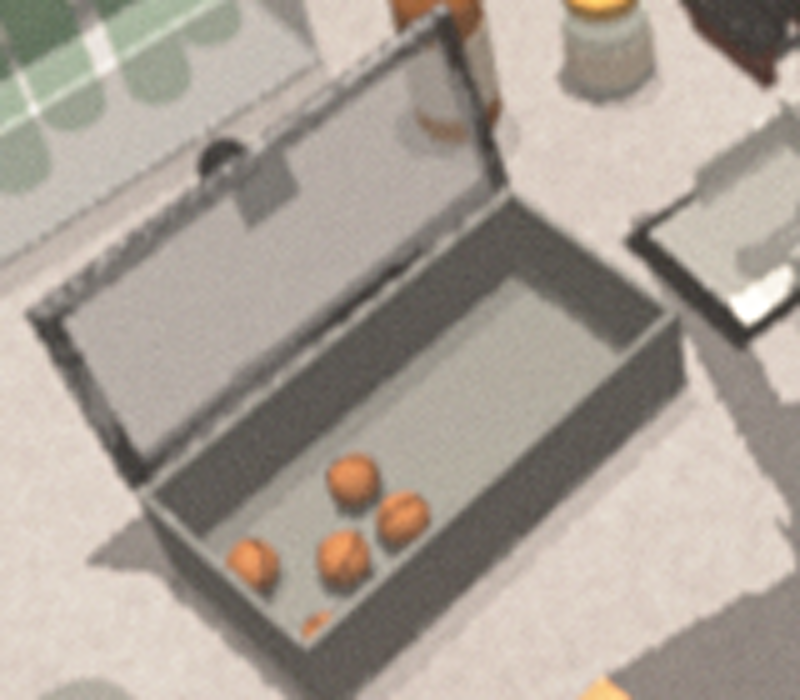

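View pics/i_t.png

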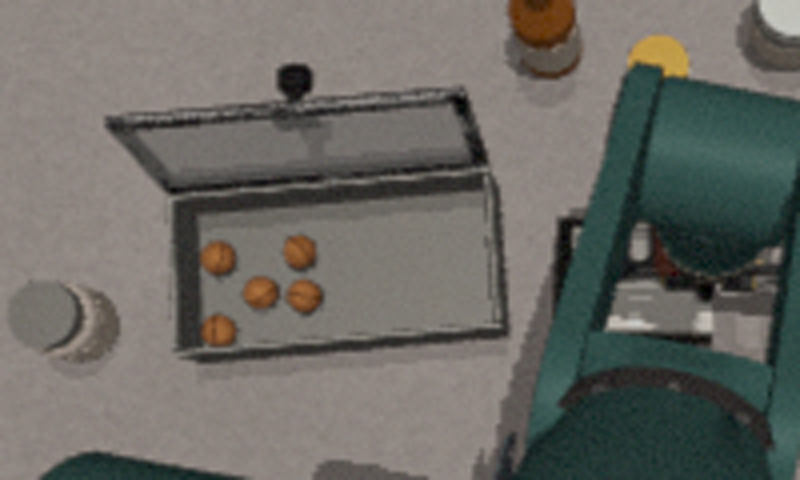

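View pics/i_w.png

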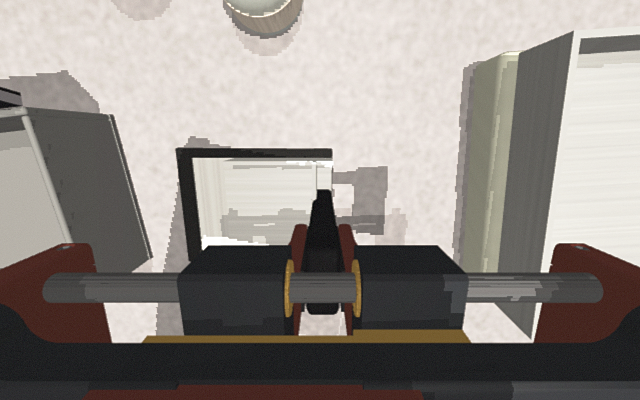

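```bash
cat >> plan.py <<'E'
GS=np.array([-54,-1.5,106.5])
RST=Rot.from_matrix(np.array([[-1,0,0],[0,1,0],[0,0,-1.]]).T)
def scoopR(yaw,pitch): # yaw: angle of scoop x in world (rad), pitch deg mouth up
    return Rot.from_euler('Z',yaw)*Rot.from_euler('Y',-np.radians(pitch))
def srow(p0,R0,o,yaw,pitch):
    Rs=scoopR(yaw,pitch);R=Rs*RST
    tcp=np.array(o)+Rs.apply(GS+[0,0,163])
    d=R0.inv().apply(tcp-p0)/150; w=np.degrees((R0.inv()*R).as_rotvec())/60
    return np.round(np.r_[d,w],3),tcp,R
def scoop_now(p,R):
    Rs=R*RST.inv(); return p-Rs.apply(GS+[0,0,163]),Rs
def fmt(r): return dict(zip(["dx","dy","dz","rx","ry","rz"],r.tolist()))
def invB(X): 
    c,s=np.cos(BA),np.sin(BA); d=np.array(X)[:2]-BIN; return np.array([c*d[0]+s*d[1],-s*d[0]+c*d[1]])
E
python3 - <<'E'
from plan import *
s,p,R=state();o,Rs=scoop_now(p,R);print("scoop",o,Rs.as_matrix().round(3).tolist())
d=optics.snapshot("top");ct=cam(d)
for u,v in [(218,256),(300,252),(261,293),(304,296),(218,330)]:
    X=onz(ct,150+u/4,130+v/4,20);print(X.round(),invB(X).round())
# moves
BY=BA+np.pi/2
seq=[(o+[0,0,70],-.0288+np.pi/2,0),(np.array([495,80,110]),np.pi/2,0),(np.r_[B([0,-58,0])[:2],110],BY,0),(B([0,-58,15]),BY,0),(B([0,-58,6]),BY,0)]
for q in seq:
    r,p,R=srow(p,R,*q);print(np.round(q[0]),fmt(r))
E
```

```text
scoop [496.14892168  21.87193088   3.93274265] [[0.027, -1.0, -0.003], [1.0, 0.027, 0.001], [-0.001, -0.003, 1.0]]
[514. 386.  20.] [ 20. 110.]
[517. 315.  20.] [17. 39.]
[481. 348.  20.] [-16.  74.]
[478. 311.  20.] [-21.  37.]
[449. 384.  20.] [-45. 112.]
[496.  22.  74.] {'dx': 0.002, 'dy': -0.005, 'dz': -0.466, 'rx': -0.002, 'ry': -0.001, 'rz': 0.001}
[495  80 110] {'dx': -0.388, 'dy': 0.008, 'dz': -0.24, 'rx': 0.0, 'ry': 0.0, 'rz': -0.028}
[507. 217. 110.] {'dx': -0.919, 'dy': -0.112, 'dz': 0.0, 'rx': 0.0, 'ry': 0.0, 'rz': -0.077}
[507. 217.  15.] {'dx': 0.0, 'dy': 0.0, 'dz': 0.633, 'rx': 0.0, 'ry': 0.0, 'rz': 0.0}
[507. 217.   6.] {'dx': 0.0, 'dy': 0.0, 'dz': 0.06, 'rx': 0.0, 'ry': 0.0, 'rz': 0.0}
```

Emit:
move_arm:
  deltas:
    - {"dx": 0,"dy": 0,"dz": -0.1,"rx": 0,"ry": 0,"rz": 0,"claw": 0}
    - {"dx": 0,"dy": 0,"dz": -0.3,"rx": 0,"ry": 0,"rz": 0,"claw": 0}
    - {"dx": 0,"dy": 0,"dz": -0.5,"rx": 0,"ry": 0,"rz": 0,"claw": 0}
    - {"dx": -0.15,"dy": 0,"dz": -0.68,"rx": 0,"ry": 0,"rz": -0.03,"claw": 0}
    - {"dx": -0.39,"dy": 0,"dz": -0.71,"rx": 0,"ry": 0,"rz": -0.03,"claw": 0}
    - {"dx": -0.39,"dy": 0,"dz": -0.71,"rx": 0,"ry": 0,"rz": -0.03,"claw": 0}
  newtons: 50

```text
time_s: 11.25
tcp_pos: [497.1, 30.4, 381.8]
ee_rot: [-0.003, 0.709, -0.705, 0.002]
force: [-0.5, 0.0, -2.7]
finger_gap: 15.8
```

```bash
python3 - <<'E'
from plan import *
s,p,R=state();o,Rs=scoop_now(p,R);print("scoop",o,s["finger_gap"],s["force"])
BY=BA+np.pi/2
for q in [(np.r_[B([-7,-57,0])[:2],110],BY,0),(B([-7,-57,15]),BY,0)]:
    r,p,R=srow(p,R,*q);print(np.round(q[0]),fmt(r))
E
```

```text
scoop [497.009072    84.81613204 112.42414193] 15.757084027383174 [-0.49111848  0.00467206 -2.72809465]
[500. 218. 110.] {'dx': -0.892, 'dy': -0.066, 'dz': 0.018, 'rx': -0.006, 'ry': 0.001, 'rz': -0.072}
[500. 218.  15.] {'dx': 0.0, 'dy': 0.0, 'dz': 0.633, 'rx': 0.0, 'ry': 0.0, 'rz': 0.0}
```

Emit:
move_arm:
  deltas:
    - {"dx": -0.3,"dy": -0.02,"dz": 0.01,"rx": 0,"ry": 0,"rz": -0.07,"claw": 0}
    - {"dx": -0.55,"dy": -0.04,"dz": 0.01,"rx": 0,"ry": 0,"rz": -0.07,"claw": 0}
    - {"dx": -0.8,"dy": -0.066,"dz": 0.01,"rx": -0.006,"ry": 0,"rz": -0.07,"claw": 0}
    - {"dx": -0.89,"dy": -0.066,"dz": 0.01,"rx": -0.006,"ry": 0,"rz": -0.07,"claw": 0}
    - {"dx": -0.89,"dy": -0.066,"dz": 0.01,"rx": -0.006,"ry": 0,"rz": -0.07,"claw": 0}

```text
time_s: 11.67
tcp_pos: [505.8, 166.7, 379.6]
ee_rot: [-0.0, 0.736, -0.677, -0.001]
force: [1.1, -0.7, -2.5]
finger_gap: 15.8
```

```bash
python3 - <<'E'
from plan import *
s,p,R=state();o,Rs=scoop_now(p,R);print("scoop",o,invB(o),Rs.as_matrix().round(3).tolist())
W,cw=snap("wrist","j_w");S,cs=snap("side");crop(S,160,140,340,290,4,"j_s")
print([proj(cw,B([x,y,75])).round()[0].tolist() for x,y in((-63,130),(63,130),(63,-130),(-63,-130))])
print([proj(cw,o+Rs.apply(v)).round()[0].tolist() for v in([62,46,1],[62,-46,1],[-62,-46,32])])
print([(4*(proj(cs,o+Rs.apply(v))[0]-[160,140])).round().tolist() for v in([62,46,1],[62,-46,1],[-62,-46,32])])
BY=BA+np.pi/2
for q in [(B([-7,-57,20]),BY,0),(B([-7,-57,6.5]),BY,0)]:
    r,_,_=srow(p,R,*q);print(np.round(q[0]),fmt(r))
E
```

```text
scoop [499.44837881 220.96924585 110.20827558] [ -7.73661261 -53.88143499] [[-0.083, -0.997, 0.001], [0.997, -0.083, -0.002], [0.002, 0.001, 1.0]]
[[107.0, 246.0], [84.0, 128.0], [345.0, 129.0], [343.0, 246.0]]
[[203.0, 252.0], [193.0, 156.0], [333.0, 160.0]]
[[373.0, 498.0], [279.0, 421.0], [409.0, 282.0]]
[500. 218.  20.] {'dx': 0.018, 'dy': -0.003, 'dz': 0.601, 'rx': 0.001, 'ry': 0.002, 'rz': 0.002}
[500. 218.   6.] {'dx': 0.018, 'dy': -0.003, 'dz': 0.691, 'rx': 0.001, 'ry': 0.002, 'rz': 0.002}
```

View pics/j_w.png

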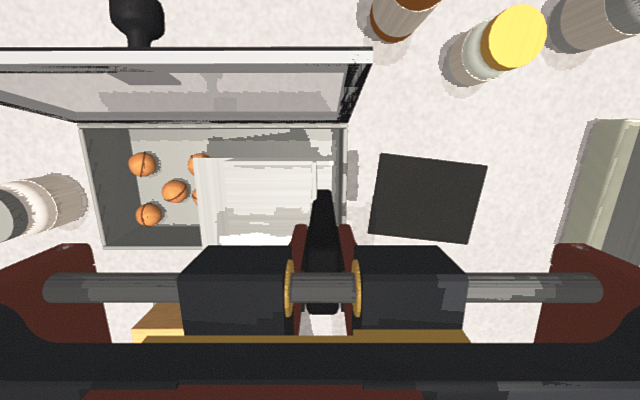

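View pics/j_s.png

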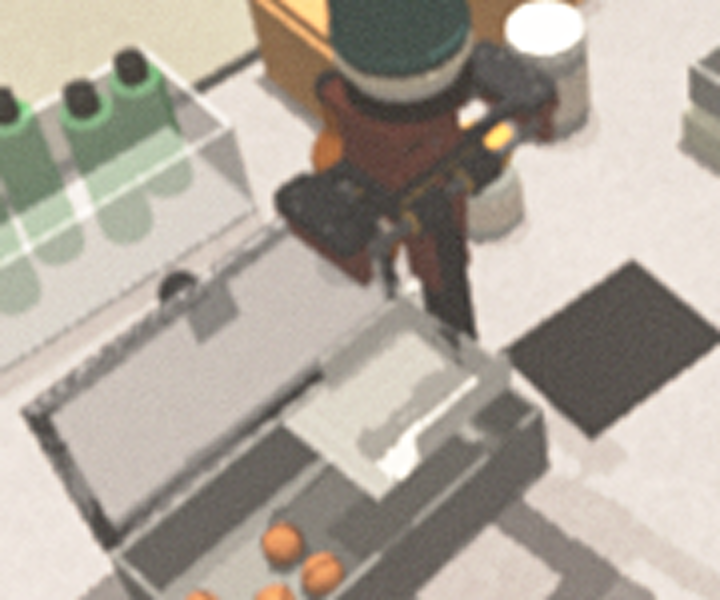

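Emit:
move_arm:
  deltas:
    - {"dx": 0.03,"dy": 0,"dz": 0.15,"rx": 0,"ry": 0,"rz": 0,"claw": 0}
    - {"dx": 0.03,"dy": 0,"dz": 0.3,"rx": 0,"ry": 0,"rz": 0,"claw": 0}
    - {"dx": 0.03,"dy": 0,"dz": 0.45,"rx": 0,"ry": 0,"rz": 0,"claw": 0}
    - {"dx": 0.03,"dy": 0,"dz": 0.6,"rx": 0,"ry": 0.01,"rz": 0,"claw": 0}
    - {"dx": 0.03,"dy": 0,"dz": 0.65,"rx": 0,"ry": 0.015,"rz": 0,"claw": 0}
    - {"dx": 0.03,"dy": 0,"dz": 0.67,"rx": 0,"ry": 0.015,"rz": 0,"claw": 0}
    - {"dx": 0.03,"dy": 0,"dz": 0.67,"rx": 0,"ry": 0.015,"rz": 0,"claw": 0}

```text
time_s: 12.35
tcp_pos: [505.1, 158.6, 277.6]
ee_rot: [0.007, 0.734, -0.679, 0.003]
force: [-1.7, 4.6, -4.0]
finger_gap: 16.0
```

```bash
python3 - <<'E'
from plan import *
s,p,R=state();o,Rs=scoop_now(p,R);print("scoop",o,invB(o),s["force"]);print("lip z",(o+Rs.apply([62,0,0]))[2],"back z",(o+Rs.apply([-62,0,0]))[2])
W,cw=snap("wrist","k_w")
E
```

```text
scoop [498.1809792  208.50370121   7.41858723] [-10.00846215 -66.20356161] [-1.66499678  4.61421077 -3.99181128]
lip z 6.5625659042366555 back z 8.274608552698147
```

View pics/k_w.png

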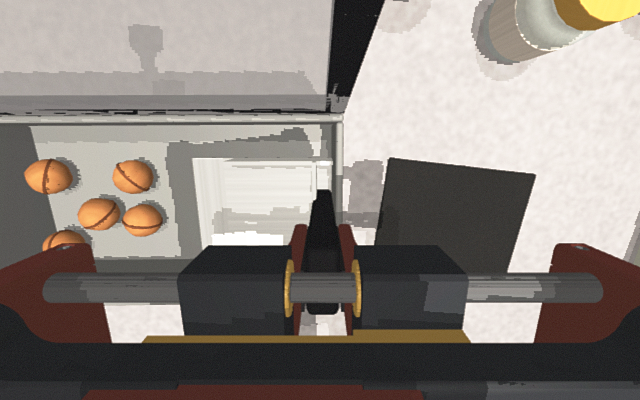

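```bash
python3 - <<'E'
from plan import *
s,p,R=state();BY=BA+np.pi/2
for y,x in [(-60,-9),(-50,-8),(-40,-8),(-20,-8),(0,-8),(20,-8),(40,-8),(50,-8),(56,-8),(60,-8)]:
    q=(B([x,y,6.4]),BY,-1); r,_,_=srow(p,R,*q);print(y,fmt(r))
E
```

```text
-60 {'dx': -0.048, 'dy': 0.002, 'dz': 0.007, 'rx': 0.005, 'ry': 0.003, 'rz': -0.002}
-50 {'dx': -0.115, 'dy': -0.004, 'dz': 0.006, 'rx': 0.005, 'ry': 0.003, 'rz': -0.002}
-40 {'dx': -0.181, 'dy': -0.004, 'dz': 0.005, 'rx': 0.005, 'ry': 0.003, 'rz': -0.002}
-20 {'dx': -0.315, 'dy': -0.004, 'dz': 0.003, 'rx': 0.005, 'ry': 0.003, 'rz': -0.002}
0 {'dx': -0.448, 'dy': -0.003, 'dz': 0.001, 'rx': 0.005, 'ry': 0.003, 'rz': -0.002}
20 {'dx': -0.581, 'dy': -0.003, 'dz': -0.001, 'rx': 0.005, 'ry': 0.003, 'rz': -0.002}
40 {'dx': -0.715, 'dy': -0.003, 'dz': -0.002, 'rx': 0.005, 'ry': 0.003, 'rz': -0.002}
50 {'dx': -0.781, 'dy': -0.003, 'dz': -0.003, 'rx': 0.005, 'ry': 0.003, 'rz': -0.002}
56 {'dx': -0.821, 'dy': -0.003, 'dz': -0.004, 'rx': 0.005, 'ry': 0.003, 'rz': -0.002}
60 {'dx': -0.848, 'dy': -0.003, 'dz': -0.004, 'rx': 0.005, 'ry': 0.003, 'rz': -0.002}
```

Emit:
move_arm:
  deltas:
    - {"dx": -0.05,"dy": -0.003,"dz": 0.006,"rx": 0.005,"ry": 0.003,"rz": 0,"claw": 0}
    - {"dx": -0.1,"dy": -0.003,"dz": 0.008,"rx": 0.005,"ry": 0.003,"rz": 0,"claw": 0}
    - {"dx": -0.15,"dy": -0.003,"dz": 0.009,"rx": 0.005,"ry": 0.003,"rz": 0,"claw": 0}
    - {"dx": -0.2,"dy": -0.003,"dz": 0.009,"rx": 0.005,"ry": 0.003,"rz": 0,"claw": 0}
    - {"dx": -0.25,"dy": -0.003,"dz": 0.009,"rx": 0.005,"ry": 0.003,"rz": 0,"claw": 0}
    - {"dx": -0.25,"dy": -0.003,"dz": 0.009,"rx": 0.005,"ry": 0.003,"rz": 0,"claw": 0}

```text
time_s: 12.9
tcp_pos: [502.6, 197.3, 276.2]
ee_rot: [0.005, 0.735, -0.678, 0.006]
force: [0.4, 1.0, 0.8]
finger_gap: 15.7
```

```bash
cat > st.py <<'E'
from plan import *
import sys
s,p,R=state();o,Rs=scoop_now(p,R);print(s["time_s"],"scoop bin",invB(o).round(1),"z",o[2].round(2),"F",np.round(s["force"],1),"lip",(o+Rs.apply([62,0,0]))[2].round(2),"back",(o+Rs.apply([-62,0,0]))[2].round(2),"q",np.round(s["q"],2),s["finger_gap"])
E
python3 st.py
```

```text
12.9 scoop bin [ -7.7 -28. ] z 5.86 F [0.4 1.  0.8] lip 4.87 back 6.86 q [ 0.25  0.43  1.78 -0.02  0.94  1.75] 15.694427224753296
```

Emit:
move_arm:
  deltas:
    - {"dx": -0.05,"dy": 0,"dz": 0.0,"rx": 0,"ry": 0,"rz": 0,"claw": 0}
    - {"dx": -0.1,"dy": 0,"dz": 0.0,"rx": 0,"ry": 0,"rz": 0,"claw": 0}
    - {"dx": -0.15,"dy": 0,"dz": -0.001,"rx": 0,"ry": 0,"rz": 0,"claw": 0}
    - {"dx": -0.2,"dy": 0,"dz": -0.002,"rx": 0,"ry": 0,"rz": 0,"claw": 0}
    - {"dx": -0.25,"dy": 0,"dz": -0.003,"rx": 0,"ry": 0,"rz": 0,"claw": 0}
    - {"dx": -0.3,"dy": 0,"dz": -0.004,"rx": 0,"ry": 0,"rz": 0,"claw": 0}
    - {"dx": -0.35,"dy": 0,"dz": -0.004,"rx": 0,"ry": 0,"rz": 0,"claw": 0}
    - {"dx": -0.4,"dy": 0,"dz": -0.005,"rx": 0,"ry": 0,"rz": 0,"claw": 0}
    - {"dx": -0.4,"dy": 0,"dz": -0.005,"rx": 0,"ry": 0,"rz": 0,"claw": 0}

```text
time_s: 13.65
tcp_pos: [497.8, 258.8, 276.0]
ee_rot: [0.004, 0.735, -0.678, 0.006]
force: [-0.5, 1.7, 1.2]
finger_gap: 15.5
```

```bash
python3 st.py;python3 - <<'E'
from h import *
W,cw=snap("wrist","l_w");T,ct=snap("side");crop(T,160,140,340,290,4,"l_s")
E
```

```text
13.65 scoop bin [-7.4 34. ] z 5.75 F [-0.5  1.7  1.2] lip 4.83 back 6.66 q [ 0.36  0.45  1.73 -0.02  0.96  1.86] 15.461200957616093
```

View pics/l_w.png

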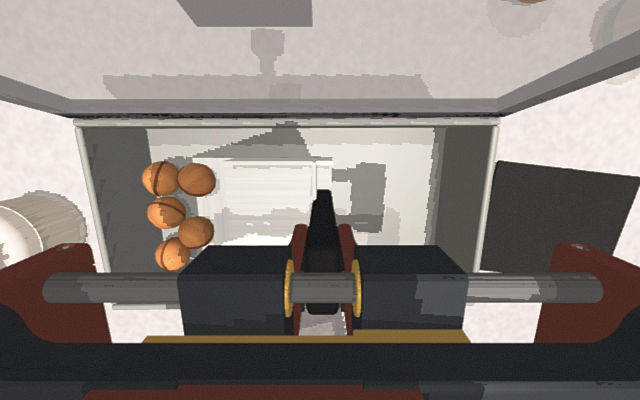

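View pics/l_s.png

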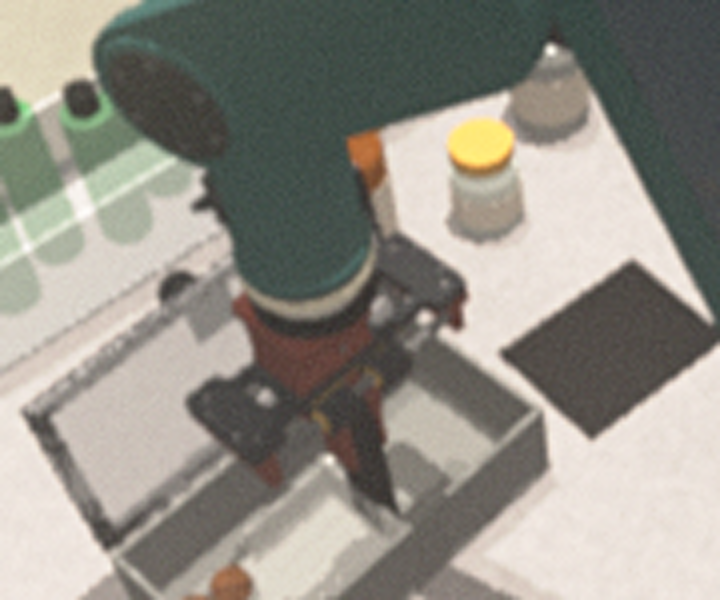

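Emit:
move_arm:
  deltas:
    - {"dx": -0.04,"dy": 0,"dz": 0,"rx": 0,"ry": 0,"rz": 0,"claw": 0}
    - {"dx": -0.08,"dy": 0,"dz": -0.001,"rx": 0,"ry": 0,"rz": 0,"claw": 0}
    - {"dx": -0.12,"dy": 0,"dz": -0.002,"rx": 0,"ry": 0,"rz": 0,"claw": 0}
    - {"dx": -0.15,"dy": 0,"dz": -0.003,"rx": 0,"ry": 0,"rz": 0,"claw": 0}
    - {"dx": -0.18,"dy": 0,"dz": -0.003,"rx": 0,"ry": 0,"rz": 0,"claw": 0}
    - {"dx": -0.18,"dy": 0,"dz": -0.003,"rx": 0,"ry": 0,"rz": 0,"claw": 0}

```text
time_s: 14.25
tcp_pos: [495.6, 285.2, 276.1]
ee_rot: [0.005, 0.735, -0.678, 0.006]
force: [1.1, -3.0, 3.2]
finger_gap: 16.2
```

```bash
python3 st.py;python3 - <<'E'
from h import *
W,cw=snap("wrist","m_w")
E
```

```text
14.25 scoop bin [-7.4 60.4] z 5.78 F [ 1.1 -3.   3.2] lip 4.85 back 6.7 q [ 0.41  0.47  1.71 -0.02  0.97  1.91] 16.184144073587632
```

View pics/m_w.png

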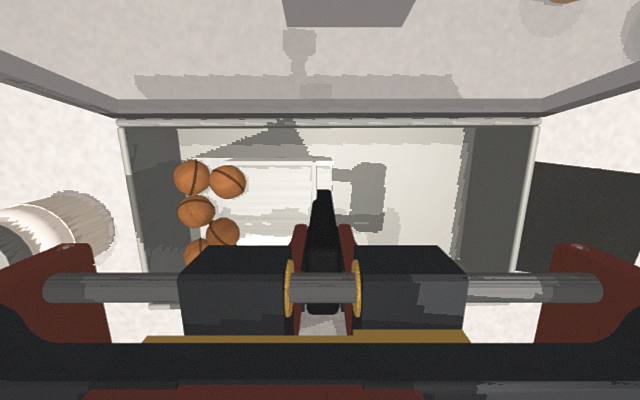

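```bash
python3 - <<'E'
from plan import *
s,p,R=state();BY=BA+np.pi/2;o,Rs=scoop_now(p,R)
bk=B([-7.4,-1.6,7.0]); u=np.array([np.cos(BY),np.sin(BY),0])
for pt in (0,2,4,6,9,12,15,18,20):
    q=(bk+62*(np.cos(np.radians(pt))*u+np.sin(np.radians(pt))*np.array([0,0,1])),BY,pt)
    r,_,_=srow(p,R,*q);print(pt,fmt(r))
q=(q[0]-20*u+[0,0,125],BY,20);r,_,_=srow(p,R,*q);print(fmt(r))
E
```

```text
0 {'dx': 0.026, 'dy': -0.003, 'dz': -0.003, 'rx': -0.001, 'ry': -0.014, 'rz': -0.001}
2 {'dx': 0.089, 'dy': -0.003, 'dz': -0.003, 'rx': -0.001, 'ry': -0.047, 'rz': -0.001}
4 {'dx': 0.152, 'dy': -0.003, 'dz': -0.0, 'rx': -0.002, 'ry': -0.081, 'rz': -0.001}
6 {'dx': 0.214, 'dy': -0.003, 'dz': 0.004, 'rx': -0.002, 'ry': -0.114, 'rz': -0.001}
9 {'dx': 0.308, 'dy': -0.003, 'dz': 0.015, 'rx': -0.002, 'ry': -0.164, 'rz': -0.001}
12 {'dx': 0.401, 'dy': -0.003, 'dz': 0.031, 'rx': -0.002, 'ry': -0.214, 'rz': -0.001}
15 {'dx': 0.493, 'dy': -0.003, 'dz': 0.052, 'rx': -0.002, 'ry': -0.264, 'rz': -0.001}
18 {'dx': 0.583, 'dy': -0.003, 'dz': 0.077, 'rx': -0.002, 'ry': -0.314, 'rz': -0.001}
20 {'dx': 0.643, 'dy': -0.003, 'dz': 0.096, 'rx': -0.002, 'ry': -0.347, 'rz': -0.001}
{'dx': 0.788, 'dy': -0.005, 'dz': -0.735, 'rx': -0.002, 'ry': -0.347, 'rz': -0.001}
```

Emit:
move_arm:
  deltas:
    - {"dx": 0.026,"dy": 0,"dz": -0.003,"rx": 0,"ry": -0.014,"rz": 0,"claw": 0}
    - {"dx": 0.089,"dy": 0,"dz": -0.003,"rx": 0,"ry": -0.047,"rz": 0,"claw": 0}
    - {"dx": 0.152,"dy": 0,"dz": -0.001,"rx": 0,"ry": -0.081,"rz": 0,"claw": 0}
    - {"dx": 0.214,"dy": 0,"dz": 0.003,"rx": 0,"ry": -0.114,"rz": 0,"claw": 0}
    - {"dx": 0.308,"dy": 0,"dz": 0.013,"rx": 0,"ry": -0.164,"rz": 0,"claw": 0}
    - {"dx": 0.401,"dy": 0,"dz": 0.029,"rx": 0,"ry": -0.214,"rz": 0,"claw": 0}
    - {"dx": 0.493,"dy": 0,"dz": 0.05,"rx": 0,"ry": -0.264,"rz": 0,"claw": 0}
    - {"dx": 0.583,"dy": 0,"dz": 0.075,"rx": 0,"ry": -0.314,"rz": 0,"claw": 0}
    - {"dx": 0.643,"dy": 0,"dz": 0.094,"rx": 0,"ry": -0.347,"rz": 0,"claw": 0}
    - {"dx": 0.643,"dy": 0,"dz": 0.094,"rx": 0,"ry": -0.347,"rz": 0,"claw": 0}
    - {"dx": 0.643,"dy": 0,"dz": 0.094,"rx": 0,"ry": -0.347,"rz": 0,"claw": 0}

```text
time_s: 15.22
tcp_pos: [503.0, 187.8, 262.6]
ee_rot: [-0.117, 0.723, -0.669, -0.127]
force: [0.4, -0.5, -2.9]
finger_gap: 15.6
```

```bash
python3 st.py;python3 - <<'E'
from h import *
W,cw=snap("wrist","n_w");T,ct=snap("side");crop(T,160,140,340,290,4,"n_s")
E
```

```text
15.2167 scoop bin [-8.  55.5] z 27.66 F [ 0.4 -0.5 -2.9] lip 48.8 back 6.51 q [0.1  0.44 1.84 0.45 0.9  1.3 ] 15.628449509956603
```

View pics/n_w.png

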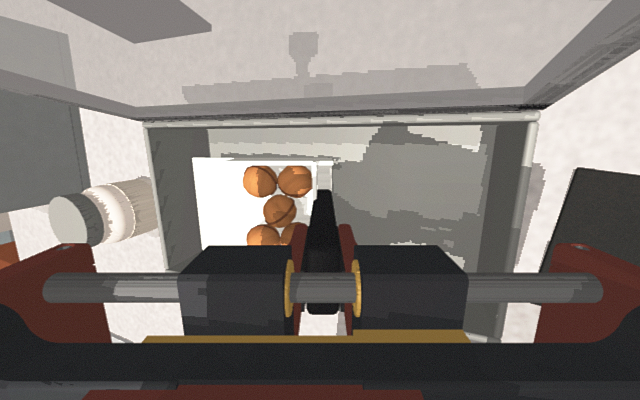

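View pics/n_s.png

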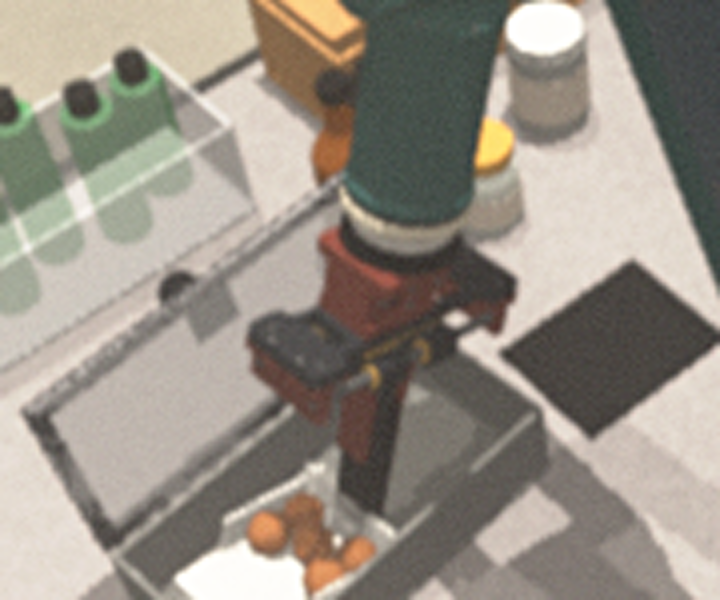

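```bash
cat > kin.py <<'E'
from plan import *
from scipy.optimize import least_squares
import json
s,p,R=state()
D=[([-1.2681,.35946,1.51145,0,1.2725,-.115],(243.3,-548.0,403.8)),([.14345,.13523,1.77583,.00777,1.22812,1.62296],(439.44,134.56,422.20)),([.38846,.32498,1.60654,.00084,1.20815,1.87696],(493.6,276.62,388.25)),([.38743,.39320,1.68918,-.0008,1.05656,1.87643],(490.5,274.4,321.5)),([.35384,.44637,1.50669,.00238,1.18344,1.84191],(562.51,281.71,352.54)),([-.23556,.22237,1.78259,-.0002,1.13783,1.37065],(483.5,-45.2,379.0)),([-.20346,.37962,1.87641,-.0004,.88296,1.39493],(495.46,-31.93,273.47)),(list(map(float,s["q"])),tuple(p))]
E=lambda ax,a:Rot.from_euler(ax,a)
def fk(q,g):
    a1,d1,off,L2,a3,d4,d6=g
    R1=E('Z',q[0]);R2=R1*E('Y',q[1]);R3=R1*E('Y',q[1]+q[2]);R6=R3*E('Z',q[3])*E('Y',q[4])*E('Z',q[5]+np.pi)
    P=R1.apply([a1,off,d1])+R2.apply([0,0,L2])+R3.apply([a3,0,d4])+R6.apply([0,0,d6])
    return P,R6
if __name__=="__main__":
    f=lambda g:np.concatenate([fk(q,g)[0]-t for q,t in D]+[0.001*(g-np.array([0,300,69,450,0,450,120]))])
    r=least_squares(f,[0,300,69,450,0,450,120]);print(r.x,np.abs(r.fun).max())
    print("ori err deg",np.degrees((fk(D[-1][0],r.x)[1].inv()*R).magnitude()))
    json.dump(r.x.tolist(),open("g.json","w"))
E
python3 kin.py
```

```text
[3.48178359e-02 2.66477387e+02 6.88996421e+01 6.11063432e+02
 1.12168522e+02 4.33549822e+02 1.99346912e+02] 0.16106343168310697
ori err deg 2.5717082137956552e-14
```

```bash
cat > ik.py <<'E'
from kin import *
g=json.load(open("g.json"));LO=np.array([-2.97,-1.01,.21,-.96,.2,-2.98]);HI=np.array([2.97,2.36,2.38,4.11,2.71,2.98])
def ik(P,R,q0):
    def f(q):
        a,b=fk(q,g); return np.r_[(a-P)/100,(b.inv()*R).as_rotvec()*2]
    r=least_squares(f,np.clip(q0,LO+1e-3,HI-1e-3),bounds=(LO,HI));return r.x,np.abs(r.fun).max()
E
cat > t.py <<'E'
from ik import *
SC=np.array([514.2,-277.2])
q=s["q"]
for yaw in (90,75,60,110,130):
  for pitch in (20,0,-10,-20,-30,-35,-40,-45):
    y=np.radians(yaw);Rs=scoopR(y,pitch)
    lip=np.r_[SC,85]+np.array([0,20,0])
    if pitch>=0: lip=lip+[0,0,60]
    o=lip-Rs.apply([62,0,0]); tcp=o+Rs.apply(GS+[0,0,163])
    q,e=ik(tcp,Rs*RST,q if pitch<20 else [-.5,.4,1.6,.4,1.,.6]); print(yaw,pitch,np.round(q,2),round(e,4))
E
python3 t.py
```

```text
90 20 [-0.89  0.6   1.24  0.22  1.58  0.65] 0.0
90 0 [-0.73  0.4   1.41  0.    1.32  0.84] 0.0
90 -10 [-0.63  0.38  1.57 -0.16  1.09  1.01] 0.0
90 -20 [-0.5   0.33  1.65 -0.36  1.01  1.24] 0.0
90 -30 [-0.36  0.32  1.73 -0.6   0.98  1.51] 0.0
90 -35 [-0.29  0.32  1.76 -0.71  0.99  1.66] 0.0
90 -40 [-0.22  0.34  1.79 -0.83  1.02  1.8 ] 0.0
90 -45 [-0.15  0.37  1.81 -0.93  1.06  1.94] 0.0
75 20 [-0.96  0.53  1.38  0.27  1.47  0.81] 0.0
75 0 [-0.76  0.37  1.47  0.    1.3   1.07] 0.0
75 -10 [-0.64  0.37  1.59 -0.18  1.12  1.27] 0.0
75 -20 [-0.5   0.35  1.63 -0.38  1.11  1.5 ] 0.0
75 -30 [-0.35  0.36  1.65 -0.58  1.14  1.73] 0.0
75 -35 [-0.28  0.38  1.66 -0.67  1.18  1.84] 0.0
75 -40 [-0.21  0.41  1.67 -0.75  1.22  1.95] 0.0
75 -45 [-0.15  0.44  1.67 -0.83  1.27  2.04] 0.0
60 20 [-1.02  0.44  1.53  0.31  1.35  0.98] 0.0
60 0 [-0.78  0.32  1.54  0.    1.28  1.31] 0.0
60 -10 [-0.64  0.36  1.61 -0.19  1.16  1.53] 0.0
60 -20 [-0.49  0.37  1.6  -0.37  1.21  1.74] 0.0
60 -30 [-0.35  0.41  1.58 -0.54  1.29  1.93] 0.0
60 -35 [-0.29  0.44  1.56 -0.61  1.35  2.01] 0.0
60 -40 [-0.23  0.48  1.54 -0.67
[... 166 characters left out ...]
0 -10 [-0.61  0.39  1.55 -0.11  1.05  0.66] 0.0
110 -20 [-0.52  0.31  1.69 -0.29  0.89  0.85] 0.0
110 -30 [-0.41  0.26  1.81 -0.55  0.77  1.15] 0.0
110 -35 [-0.35  0.25  1.88 -0.72  0.73  1.35] 0.0
110 -40 [-0.28  0.25  1.93 -0.9   0.72  1.57] 0.0
110 -45 [-0.23  0.25  1.96 -0.96  0.75  1.67] 0.1245
130 20 [-0.67  0.74  0.97  0.07  1.77  0.2 ] 0.0
130 0 [-0.63  0.47  1.3  -0.    1.37  0.24] 0.0
130 -10 [-0.6   0.4   1.54 -0.06  1.03  0.3 ] 0.0
130 -20 [-0.55  0.3   1.71 -0.15  0.81  0.41] 0.0
130 -30 [-0.5   0.22  1.88 -0.34  0.58  0.62] 0.0
130 -35 [-0.46  0.19  1.96 -0.52  0.48  0.82] 0.0
130 -40 [-0.42  0.17  2.04 -0.81  0.4   1.13] 0.0
130 -45 [-0.39  0.15  2.1  -0.96  0.37  1.3 ] 0.1166
```

Emit:
move_arm:
  deltas:
    - {"dx": 0,"dy": 0,"dz": -0.05,"rx": 0,"ry": 0,"rz": 0,"claw": 0}
    - {"dx": -0.02,"dy": 0,"dz": -0.14,"rx": 0,"ry": 0,"rz": 0,"claw": 0}
    - {"dx": -0.05,"dy": 0,"dz": -0.25,"rx": 0,"ry": 0,"rz": 0,"claw": 0}
    - {"dx": -0.09,"dy": 0,"dz": -0.38,"rx": 0,"ry": 0,"rz": 0,"claw": 0}
    - {"dx": -0.13,"dy": 0,"dz": -0.5,"rx": 0,"ry": 0,"rz": 0,"claw": 0}
    - {"dx": -0.18,"dy": 0,"dz": -0.62,"rx": 0,"ry": 0,"rz": 0,"claw": 0}
    - {"dx": -0.2,"dy": 0,"dz": -0.72,"rx": 0,"ry": 0,"rz": 0,"claw": 0}
    - {"dx": -0.2,"dy": 0,"dz": -0.78,"rx": 0,"ry": 0,"rz": 0,"claw": 0}
    - {"dx": -0.2,"dy": 0,"dz": -0.8,"rx": 0,"ry": 0,"rz": 0,"claw": 0}
    - {"dx": -0.2,"dy": 0,"dz": -0.8,"rx": 0,"ry": 0,"rz": 0,"claw": 0}

```text
time_s: 16.15
tcp_pos: [504.1, 176.4, 386.9]
ee_rot: [-0.118, 0.724, -0.668, -0.126]
force: [-0.4, -0.3, -3.0]
finger_gap: 15.8
```

```bash
python3 st.py;python3 - <<'E'
from plan import *
W,cw=snap("wrist","o_w");T,ct=snap("side","o_s");T,ct=snap("top","o_t")
s,p,R=state();o,Rs=scoop_now(p,R);print(o)
for q in [([505,o[1]-130,165],np.pi/2,20),([505,o[1]-270,165],np.pi/2,20),([508,o[1]-410,165],np.pi/2,20),([511,o[1]-540,165],np.pi/2,20),([511,-290,165],np.pi/2,20)]:
    r,p,R=srow(p,R,*q);print(np.round(q[0]),fmt(r))
E
```

```text
16.15 scoop bin [-7.6 43.9] z 151.9 F [-0.4 -0.3 -3. ] lip 173.02 back 130.78 q [0.08 0.28 1.72 0.38 1.17 1.42] 15.801660350081383
[490.49086449 318.34643853 150.2608388 ]
[505. 188. 165.] {'dx': 0.786, 'dy': 0.051, 'dz': -0.388, 'rx': 0.027, 'ry': -0.001, 'rz': 0.072}
[505.  48. 165.] {'dx': 0.877, 'dy': -0.0, 'dz': -0.319, 'rx': 0.0, 'ry': 0.0, 'rz': 0.0}
[508. -92. 165.] {'dx': 0.877, 'dy': -0.02, 'dz': -0.319, 'rx': 0.0, 'ry': 0.0, 'rz': 0.0}
[ 511. -222.  165.] {'dx': 0.814, 'dy': -0.02, 'dz': -0.296, 'rx': 0.0, 'ry': 0.0, 'rz': 0.0}
[ 511 -290  165] {'dx': 0.428, 'dy': -0.0, 'dz': -0.156, 'rx': 0.0, 'ry': 0.0, 'rz': 0.0}
```

View pics/o_w.png

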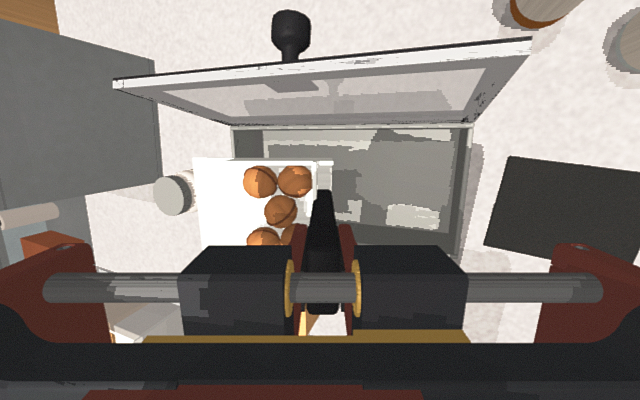

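View pics/o_s.png

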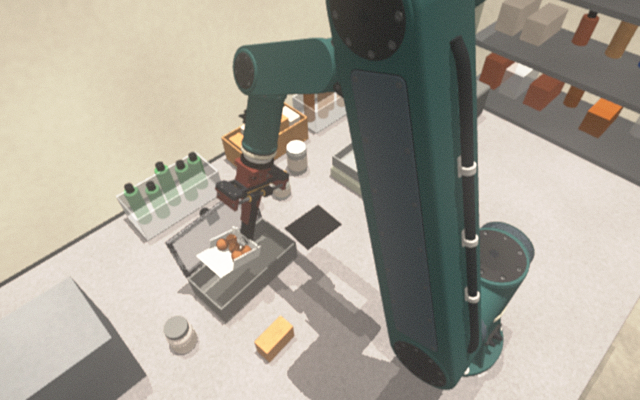

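Emit:
move_arm:
  deltas:
    - {"dx": 0.04,"dy": 0,"dz": -0.03,"rx": 0,"ry": 0,"rz": 0.01,"claw": 0}
    - {"dx": 0.12,"dy": 0.01,"dz": -0.07,"rx": 0.005,"ry": 0,"rz": 0.02,"claw": 0}
    - {"dx": 0.24,"dy": 0.02,"dz": -0.13,"rx": 0.01,"ry": 0,"rz": 0.03,"claw": 0}
    - {"dx": 0.38,"dy": 0.03,"dz": -0.2,"rx": 0.015,"ry": 0,"rz": 0.045,"claw": 0}
    - {"dx": 0.52,"dy": 0.04,"dz": -0.27,"rx": 0.02,"ry": 0,"rz": 0.06,"claw": 0}
    - {"dx": 0.66,"dy": 0.05,"dz": -0.33,"rx": 0.027,"ry": 0,"rz": 0.072,"claw": 0}
    - {"dx": 0.786,"dy": 0.05,"dz": -0.388,"rx": 0.027,"ry": 0,"rz": 0.072,"claw": 0}

```text
time_s: 16.88
tcp_pos: [506.1, 43.8, 399.1]
ee_rot: [0.122, -0.696, 0.697, 0.123]
force: [0.1, 0.2, -3.0]
finger_gap: 16.0
```

Emit:
move_arm:
  deltas:
    - {"dx": 0.14,"dy": 0,"dz": -0.05,"rx": 0,"ry": 0,"rz": 0,"claw": 0}
    - {"dx": 0.28,"dy": 0,"dz": -0.1,"rx": 0,"ry": 0,"rz": 0,"claw": 0}
    - {"dx": 0.42,"dy": 0,"dz": -0.15,"rx": 0,"ry": 0,"rz": 0,"claw": 0}
    - {"dx": 0.56,"dy": 0,"dz": -0.2,"rx": 0,"ry": 0,"rz": 0,"claw": 0}
    - {"dx": 0.7,"dy": 0,"dz": -0.255,"rx": 0,"ry": 0,"rz": 0,"claw": 0}
    - {"dx": 0.84,"dy": 0,"dz": -0.305,"rx": 0,"ry": 0,"rz": 0,"claw": 0}
    - {"dx": 0.98,"dy": 0,"dz": -0.357,"rx": 0,"ry": 0,"rz": 0,"claw": 0}

```text
time_s: 17.47
tcp_pos: [505.5, -114.1, 398.7]
ee_rot: [0.122, -0.695, 0.698, 0.123]
force: [-0.0, 0.4, -2.7]
finger_gap: 16.0
```

Emit:
move_arm:
  deltas:
    - {"dx": 0.14,"dy": 0,"dz": -0.05,"rx": 0,"ry": 0,"rz": 0,"claw": 0}
    - {"dx": 0.28,"dy": 0,"dz": -0.1,"rx": 0,"ry": 0,"rz": 0,"claw": 0}
    - {"dx": 0.42,"dy": 0,"dz": -0.15,"rx": 0,"ry": 0,"rz": 0,"claw": 0}
    - {"dx": 0.56,"dy": 0,"dz": -0.2,"rx": 0,"ry": 0,"rz": 0,"claw": 0}
    - {"dx": 0.7,"dy": 0,"dz": -0.255,"rx": 0,"ry": 0,"rz": 0,"claw": 0}
    - {"dx": 0.84,"dy": 0,"dz": -0.305,"rx": 0,"ry": 0,"rz": 0,"claw": 0}
    - {"dx": 0.98,"dy": 0,"dz": -0.357,"rx": 0,"ry": 0,"rz": 0,"claw": 0}

```text
time_s: 18.05
tcp_pos: [504.6, -272.1, 398.1]
ee_rot: [0.122, -0.695, 0.698, 0.124]
force: [0.7, -0.0, -2.8]
finger_gap: 15.8
```

```bash
python3 st.py;python3 - <<'E'
from plan import *
W,cw=snap("wrist","p_w")
s,p,R=state();o,Rs=scoop_now(p,R);print(o)
for q in [([508,o[1]-130,165],np.pi/2,20),([511,-290,165],np.pi/2,20)]:
    r,p,R=srow(p,R,*q);print(np.round(q[0]),fmt(r))
E
```

```text
18.05 scoop bin [ -32.8 -403.2] z 163.31 F [ 0.7 -0.  -2.8] lip 184.5 back 142.13 q [-0.71  0.39  1.51  0.26  1.48  0.81] 15.839004669777092
[ 503.60942706 -134.32667206  162.57840362]
[ 508. -264.  165.] {'dx': 0.819, 'dy': -0.035, 'dz': -0.306, 'rx': 0.001, 'ry': -0.005, 'rz': -0.006}
[ 511 -290  165] {'dx': 0.161, 'dy': -0.02, 'dz': -0.059, 'rx': 0.0, 'ry': 0.0, 'rz': 0.0}
```

View pics/p_w.png

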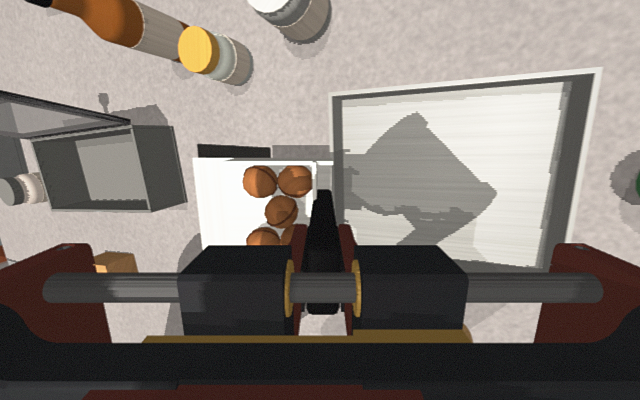

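```bash
cat > dump.py <<'E'
from plan import *
import sys
def lipo(lip,pitch,yaw=np.pi/2): return np.array(lip)-scoopR(yaw,pitch).apply([62,0,0])
s,p,R=state()
W,cw=snap("wrist")
c,sn=np.cos(.025),np.sin(.025)
print("pan rim pred",[proj(cw,[514.2+c*x-sn*y,-277.2+sn*x+c*y,92])[0].round().tolist() for x,y in((95,110),(95,-110),(-95,110))])
q=([508,-200,165],np.pi/2,20);r,p,R=srow(p,R,*q);print(fmt(r))
for lip,pt in [((512,-200,178),16),((512,-215,160),12),((512,-230,140),8),((512,-240,120),4),((512,-240,100),1)]:
    r,_,_=srow(p,R,lipo(lip,pt),np.pi/2,pt);print(pt,fmt(r))
E
python3 dump.py
```

```text
pan rim pred [[321.0, 96.0], [588.0, 75.0], [326.0, 264.0]]
{'dx': 0.415, 'dy': -0.032, 'dz': -0.161, 'rx': 0.001, 'ry': -0.005, 'rz': -0.006}
16 {'dx': 0.256, 'dy': -0.027, 'dz': -0.131, 'rx': 0.0, 'ry': 0.067, 'rz': 0.0}
12 {'dx': 0.261, 'dy': -0.027, 'dz': -0.093, 'rx': -0.0, 'ry': 0.133, 'rz': 0.0}
8 {'dx': 0.268, 'dy': -0.027, 'dz': -0.033, 'rx': 0.0, 'ry': 0.2, 'rz': -0.0}
4 {'dx': 0.241, 'dy': -0.027, 'dz': 0.047, 'rx': -0.0, 'ry': 0.267, 'rz': 0.0}
1 {'dx': 0.185, 'dy': -0.027, 'dz': 0.162, 'rx': -0.0, 'ry': 0.317, 'rz': 0.0}
```

```bash
python3 - <<'E'
from h import *
W=cv2.imread("pics/p_w.png")[:,:,::-1];crop(W,310,50,630,290,2.5,"p_w1")
W=cv2.imread("pics/g_w.png")[:,:,::-1];crop(W,400,30,640,270,2.5,"g_w1")
E
```

```text
(no output)
```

View pics/p_w1.png

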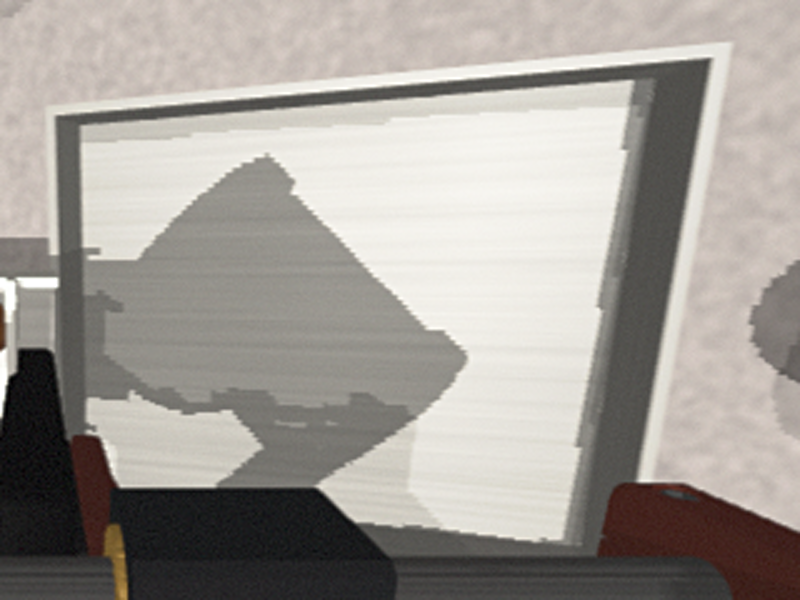

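View pics/g_w1.png

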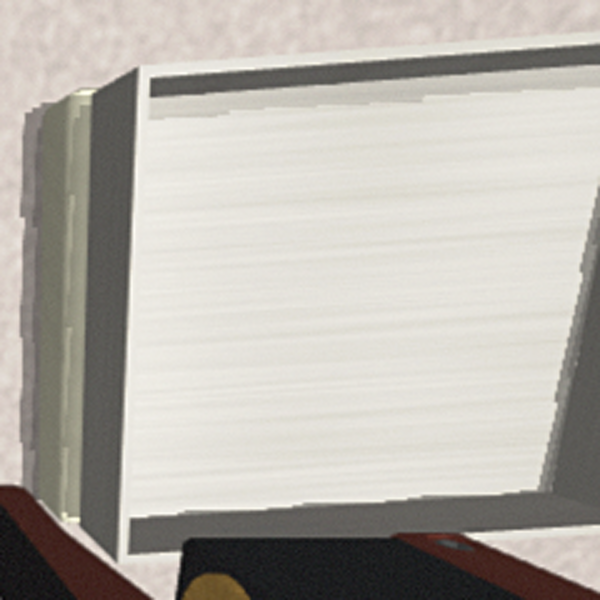

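```bash
cat > t2.py <<'E'
from ik import *
d=optics.snapshot("wrist")
cp=cam(d,state()[1:])
cg=cam(d,fk([-2.35560474e-01,2.22371484e-01,1.78258688e+00,-2.28981608e-04,1.13783326e+00,1.37065027e+00],g))
L=[(cp,(329.2,93.2),(95,110,92)),(cp,(603.2,66.8),(95,-110,92)),(cg,(456,56.4),(95,110,92)),(cg,(448,255.2),(-95,110,92)),(cp,(562.8,82),(91,-106,54)),(cg,(618,226),(-91,-106,54))]
def f(v):
    c,s_=np.cos(v[2]),np.sin(v[2])
    return np.concatenate([proj(C,[v[0]+c*a-s_*b,v[1]+s_*a+c*b,z])[0]-px for C,px,(a,b,z) in L])
r=least_squares(f,[514,-285,.03]);print(r.x,r.fun.reshape(-1,2).round(1).tolist())
E
python3 t2.py
```

```text
[ 5.17962978e+02 -2.79563768e+02  3.37772816e-02] [[-2.4, -0.3], [-3.4, 0.5], [-0.4, 0.1], [-1.1, 0.1], [6.1, -0.3], [1.2, 0.3]]
```

Emit:
move_arm:
  deltas:
    - {"dx": 0.12,"dy": -0.02,"dz": -0.05,"rx": 0,"ry": 0,"rz": 0,"claw": 0}
    - {"dx": 0.24,"dy": -0.04,"dz": -0.09,"rx": 0,"ry": 0,"rz": 0,"claw": 0}
    - {"dx": 0.34,"dy": -0.06,"dz": -0.13,"rx": 0,"ry": 0,"rz": 0,"claw": 0}
    - {"dx": 0.4,"dy": -0.07,"dz": -0.155,"rx": 0,"ry": 0,"rz": 0,"claw": 0}
    - {"dx": 0.415,"dy": -0.075,"dz": -0.161,"rx": 0,"ry": 0,"rz": 0,"claw": 0}
    - {"dx": 0.415,"dy": -0.075,"dz": -0.161,"rx": 0,"ry": 0,"rz": 0,"claw": 0}

```text
time_s: 18.7
tcp_pos: [515.7, -339.2, 399.1]
ee_rot: [0.122, -0.694, 0.699, 0.124]
force: [-0.3, 0.7, -2.3]
finger_gap: 15.5
```

```bash
python3 st.py; cat > dump.py <<'E'
from plan import *
from ik import ik
def lipo(lip,pitch,yaw=np.pi/2): return np.array(lip)-scoopR(yaw,pitch).apply([62,0,0])
s,p,R=state();o,Rs=scoop_now(p,R);print("o",o,"lip",o+Rs.apply([62,0,0]))
q=s["q"]
for lip,pt in [((515,-165,180),17),((515,-185,165),14),((515,-205,150),11),((515,-225,135),8),((515,-240,115),5),((515,-245,100),2),((515,-245,95),0)]:
    r,t,RR=srow(p,R,lipo(lip,pt),np.pi/2,pt);print(pt,fmt(r)); q,e=ik(t,RR,q);print(np.round(q,2),round(e,4))
E
python3 dump.py
```

```text
18.7 scoop bin [ -26.9 -471. ] z 164.31 F [-0.3  0.7 -2.3] lip 185.52 back 143.11 q [-0.77  0.46  1.4   0.25  1.54  0.77] 15.537278687788701
o [ 514.12247364 -196.2897886   164.31420832] lip [ 514.55436106 -138.03131593  185.52184457]
17 {'dx': 0.086, 'dy': -0.006, 'dz': -0.065, 'rx': 0.002, 'ry': 0.05, 'rz': -0.007}
[-0.78  0.45  1.38  0.21  1.52  0.76] 0.0
14 {'dx': 0.149, 'dy': -0.006, 'dz': -0.05, 'rx': 0.002, 'ry': 0.1, 'rz': -0.007}
[-0.78  0.45  1.39  0.17  1.48  0.76] 0.0
11 {'dx': 0.21, 'dy': -0.006, 'dz': -0.029, 'rx': 0.002, 'ry': 0.15, 'rz': -0.006}
[-0.77  0.46  1.39  0.14  1.43  0.77] 0.0
8 {'dx': 0.269, 'dy': -0.007, 'dz': -0.003, 'rx': 0.002, 'ry': 0.2, 'rz': -0.006}
[-0.77  0.46  1.4   0.1   1.38  0.78] 0.0
5 {'dx': 0.308, 'dy': -0.007, 'dz': 0.07, 'rx': 0.003, 'ry': 0.25, 'rz': -0.006}
[-0.76  0.46  1.43  0.07  1.31  0.79] 0.0
2 {'dx': 0.272, 'dy': -0.007, 'dz': 0.141, 'rx': 0.003, 'ry': 0.3, 'rz': -0.006}
[-0.74  0.45  1.47  0.03  1.25  0.82] 0.0
0 {'dx': 0.215, 'dy': -0.007, 'dz': 0.167, 'rx': 0.003, 'ry': 0.333, 'rz': -0.006}
[-0.72  0.44  1.49  0.    1.22  0.85] 0.0
```

Emit:
move_arm:
  deltas:
    - {"dx": 0.086,"dy": -0.006,"dz": -0.065,"rx": 0.002,"ry": 0.05,"rz": -0.006,"claw": 0}
    - {"dx": 0.149,"dy": -0.006,"dz": -0.05,"rx": 0.002,"ry": 0.1,"rz": -0.006,"claw": 0}
    - {"dx": 0.21,"dy": -0.006,"dz": -0.029,"rx": 0.002,"ry": 0.15,"rz": -0.006,"claw": 0}
    - {"dx": 0.269,"dy": -0.007,"dz": -0.003,"rx": 0.002,"ry": 0.2,"rz": -0.006,"claw": 0}
    - {"dx": 0.308,"dy": -0.007,"dz": 0.07,"rx": 0.003,"ry": 0.25,"rz": -0.006,"claw": 0}
    - {"dx": 0.272,"dy": -0.007,"dz": 0.141,"rx": 0.003,"ry": 0.3,"rz": -0.006,"claw": 0}
    - {"dx": 0.272,"dy": -0.007,"dz": 0.141,"rx": 0.003,"ry": 0.3,"rz": -0.006,"claw": 0}
    - {"dx": 0.272,"dy": -0.007,"dz": 0.141,"rx": 0.003,"ry": 0.3,"rz": -0.006,"claw": 0}

```text
time_s: 19.37
tcp_pos: [516.2, -368.2, 364.9]
ee_rot: [-0.013, 0.707, -0.707, -0.014]
force: [0.3, 0.0, -1.7]
finger_gap: 15.8
```

```bash
python3 st.py; cat > dump2.py <<'E'
from plan import *
from ik import ik
def lipo(lip,pitch,yaw=np.pi/2): return np.array(lip)-scoopR(yaw,pitch).apply([62,0,0])
s,p,R=state();o,Rs=scoop_now(p,R);print("o",o,"lip",o+Rs.apply([62,0,0]))
W,cw=snap("wrist","q_w");S,cs=snap("side","q_s")
q=s["q"]
for lip,pt in [((515,-245,95),0),((515,-245,88),-3),((515,-245,82),-6),((515,-245,78),-9),((515,-245,76),-12)]+[((515,-245,75),-a) for a in range(15,40,3)]:
    r,t,RR=srow(p,R,lipo(lip,pt),np.pi/2,pt);q,e=ik(t,RR,q);print(pt,fmt(r),np.round(q,2) if e>1e-3 or pt%9==0 else "")
E
python3 dump2.py
```

```text
19.3667 scoop bin [ -35.5 -578.2] z 97.69 F [ 0.3  0.  -1.7] lip 100.09 back 95.29 q [-0.74  0.45  1.47  0.03  1.25  0.82] 15.797653255681293
o [ 514.19701773 -303.8615015    97.69320717] lip [ 514.11691948 -241.90799105  100.09240016]
0 {'dx': -0.048, 'dy': -0.002, 'dz': 0.005, 'rx': 0.001, 'ry': 0.037, 'rz': 0.001} [-0.72  0.44  1.49  0.    1.22  0.85]
-3 {'dx': -0.143, 'dy': -0.002, 'dz': 0.017, 'rx': 0.001, 'ry': 0.087, 'rz': 0.001} 
-6 {'dx': -0.239, 'dy': -0.002, 'dz': 0.028, 'rx': 0.001, 'ry': 0.137, 'rz': 0.001} 
-9 {'dx': -0.338, 'dy': -0.003, 'dz': 0.03, 'rx': 0.001, 'ry': 0.187, 'rz': 0.001} [-0.62  0.39  1.58 -0.14  1.08  1.01]
-12 {'dx': -0.438, 'dy': -0.003, 'dz': 0.025, 'rx': 0.001, 'ry': 0.237, 'rz': 0.001} 
-15 {'dx': -0.539, 'dy': -0.003, 'dz': 0.018, 'rx': 0.001, 'ry': 0.287, 'rz': 0.001} 
-18 {'dx': -0.641, 'dy': -0.003, 'dz': 0.01, 'rx': 0.001, 'ry': 0.337, 'rz': 0.001} [-0.51  0.35  1.66 -0.33  1.    1.22]
-21 {'dx': -0.744, 'dy': -0.003, 'dz': 0.007, 'rx': 0.001, 'ry': 0.387, 'rz': 0.002} 
-24 {'dx': -0.846, 'dy': -0.003, 'dz': 0.01, 'rx': 0.001, 'ry': 0.437, 'rz': 0.002} 
-27 {'dx': -0.948, 'dy': -0.003, 'dz': 0.017, 'rx': 0.001, 'ry': 0.487, 'rz': 0.002} [-0.39  0.33  1.72 -0.53  0.97  1.46]
-30 {'dx': -1.05, 'dy': -0.004, 'dz': 0.031, 'rx': 0.001, 'ry': 0.537, 'rz': 0.002} 
-33 {'dx': -1.151, 'dy': -0.004, 'dz': 0.049, 'rx': 0.001, 'ry': 0.587, 'rz': 0.002} 
-36 {'dx': -1.25, 'dy': -0.004, 'dz': 0.073, 'rx': 0.001, 'ry': 0.637, 'rz': 0.002} [-0.25  0.34  1.78 -0.75  0.99  1.73]
-39 {'dx': -1.348, 'dy': -0.004, 'dz': 0.102, 'rx': 0.001, 'ry': 0.687, 'rz': 0.002}
```

View pics/q_w.png

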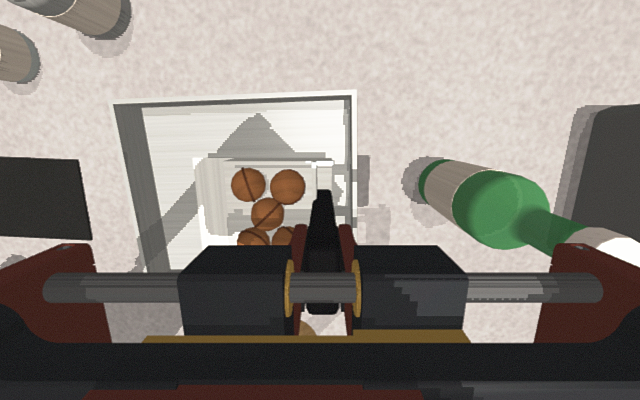

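View pics/q_s.png

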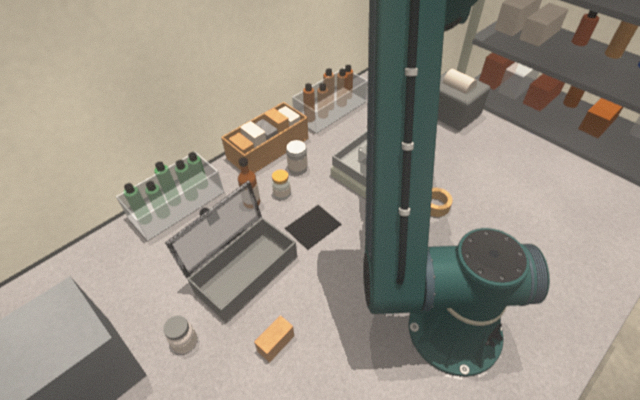

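Emit:
move_arm:
  deltas:
    - {"dx": -0.048,"dy": -0.002,"dz": 0.005,"rx": 0,"ry": 0.037,"rz": 0,"claw": 0}
    - {"dx": -0.143,"dy": -0.002,"dz": 0.017,"rx": 0,"ry": 0.087,"rz": 0,"claw": 0}
    - {"dx": -0.239,"dy": -0.002,"dz": 0.028,"rx": 0,"ry": 0.137,"rz": 0,"claw": 0}
    - {"dx": -0.338,"dy": -0.003,"dz": 0.03,"rx": 0,"ry": 0.187,"rz": 0,"claw": 0}
    - {"dx": -0.338,"dy": -0.003,"dz": 0.03,"rx": 0,"ry": 0.187,"rz": 0,"claw": 0}
    - {"dx": -0.438,"dy": -0.003,"dz": 0.025,"rx": 0,"ry": 0.237,"rz": 0,"claw": 0}
    - {"dx": -0.438,"dy": -0.003,"dz": 0.025,"rx": 0,"ry": 0.237,"rz": 0,"claw": 0}
    - {"dx": -0.438,"dy": -0.003,"dz": 0.025,"rx": 0,"ry": 0.237,"rz": 0,"claw": 0}
    - {"dx": -0.539,"dy": -0.003,"dz": 0.018,"rx": 0,"ry": 0.287,"rz": 0,"claw": 0}
    - {"dx": -0.539,"dy": -0.003,"dz": 0.018,"rx": 0,"ry": 0.287,"rz": 0,"claw": 0}
    - {"dx": -0.641,"dy": -0.003,"dz": 0.01,"rx": 0,"ry": 0.337,"rz": 0,"claw": 0}
    - {"dx": -0.744,"dy": -0.003,"dz": 0.007,"rx": 0,"ry": 0.387,"rz": 0,"claw": 0}
    - {"dx": -0.846,"dy": -0.003,"dz": 0.01,"rx": 0,"ry": 0.437,"rz": 0,"claw": 0}
    - {"dx": -0.948,"dy": -0.003,"dz": 0.017,"rx": 0,"ry": 0.487,"rz": 0,"claw": 0}
    - {"dx": -0.948,"dy": -0.003,"dz": 0.017,"rx": 0,"ry": 0.487,"rz": 0,"claw": 0}
    - {"dx": -0.948,"dy": -0.003,"dz": 0.017,"rx": 0,"ry": 0.487,"rz": 0,"claw": 0}

```text
time_s: 20.8
tcp_pos: [517.3, -227.8, 368.3]
ee_rot: [0.165, 0.688, -0.687, 0.165]
force: [0.7, -0.6, -1.8]
finger_gap: 15.8
```

```bash
python3 st.py; python3 - <<'E'
from h import *
W,cw=snap("wrist","r_w");T,ct=snap("top");crop(T,330,120,530,270,4,"r_t")
E
```

```text
20.8 scoop bin [ -33.8 -576.4] z 103.66 F [ 0.7 -0.6 -1.8] lip 75.53 back 131.79 q [-0.39  0.33  1.72 -0.53  0.97  1.46] 15.808915871917312
```

View pics/r_w.png

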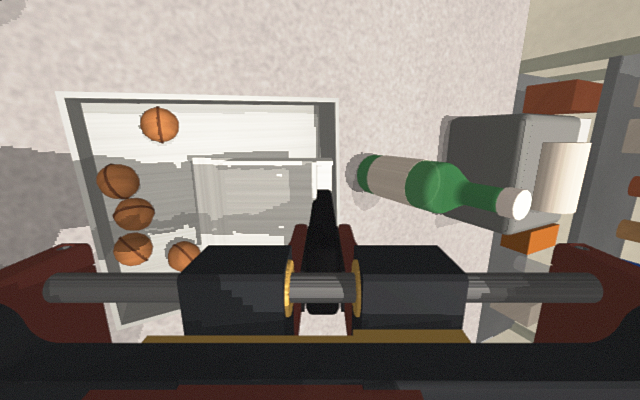

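View pics/r_t.png

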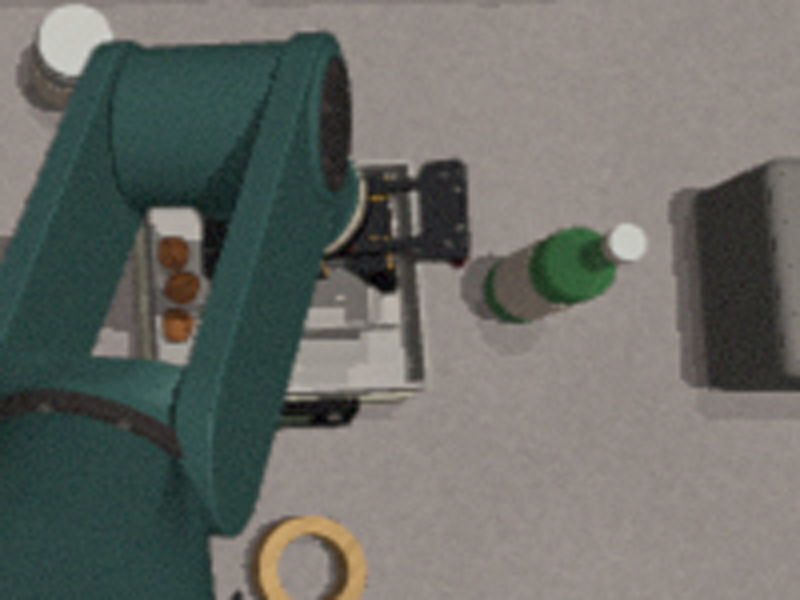

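```bash
cat > ret.py <<'E'
from plan import *
from ik import ik
s,p,R=state();o,Rs=scoop_now(p,R);print("o",o);q=s["q"]
Y=np.pi/2-.027
print("call1");p0,R0=p,R
for oo,pt in [(o+[0,0,40],-27),(o+[0,0,80],-27),(o+[0,10,110],-24),(o+[0,20,120],-18),(o+[-4,40,120],-12),(o+[-8,60,120],-6),(o+[-10,80,120],0)]:
    r,t,RR=srow(p0,R0,oo,np.pi/2,pt);q,e=ik(t,RR,q);print(fmt(r),round(e,4))
p,R=t,RR
for oo in ([497,-110,190],[496,20,150],[495.5,24,60],[495.5,24,8]):
    r,t,RR=srow(p,R,oo,Y,0);q,e=ik(t,RR,q);print(oo,fmt(r),round(e,4));p,R=t,RR
E
python3 ret.py
```

```text
o [ 516.01815714 -303.24294566  104.04000154]
call1
{'dx': 0.122, 'dy': -0.001, 'dz': -0.237, 'rx': -0.0, 'ry': -0.001, 'rz': -0.001} 0.0
{'dx': 0.244, 'dy': -0.001, 'dz': -0.475, 'rx': -0.0, 'ry': -0.001, 'rz': -0.001} 0.0
{'dx': 0.369, 'dy': -0.001, 'dz': -0.662, 'rx': -0.0, 'ry': -0.051, 'rz': -0.001} 0.0
{'dx': 0.523, 'dy': -0.001, 'dz': -0.694, 'rx': -0.0, 'ry': -0.151, 'rz': -0.001} 0.0
{'dx': 0.58, 'dy': 0.025, 'dz': -0.679, 'rx': -0.0, 'ry': -0.251, 'rz': -0.001} 0.0
{'dx': 0.628, 'dy': 0.052, 'dz': -0.645, 'rx': -0.0, 'ry': -0.351, 'rz': -0.001} 0.0
{'dx': 0.666, 'dy': 0.065, 'dz': -0.595, 'rx': -0.0, 'ry': -0.451, 'rz': -0.001} 0.0
[497, -110, 190] {'dx': -0.755, 'dy': 0.07, 'dz': 0.227, 'rx': 0.0, 'ry': 0.0, 'rz': 0.026} 0.0
[496, 20, 150] {'dx': -0.866, 'dy': 0.03, 'dz': 0.267, 'rx': 0.0, 'ry': 0.0, 'rz': 0.0} 0.0
[495.5, 24, 60] {'dx': -0.027, 'dy': 0.004, 'dz': 0.6, 'rx': 0.0, 'ry': 0.0, 'rz': 0.0} 0.0
[495.5, 24, 8] {'dx': 0.0, 'dy': 0.0, 'dz': 0.347, 'rx': 0.0, 'ry': 0.0, 'rz': 0.0} 0.0
```

Emit:
move_arm:
  deltas:
    - {"dx": 0.06,"dy": 0,"dz": -0.12,"rx": 0,"ry": 0,"rz": 0,"claw": 0}
    - {"dx": 0.122,"dy": 0,"dz": -0.237,"rx": 0,"ry": 0,"rz": 0,"claw": 0}
    - {"dx": 0.244,"dy": 0,"dz": -0.475,"rx": 0,"ry": 0,"rz": 0,"claw": 0}
    - {"dx": 0.369,"dy": 0,"dz": -0.662,"rx": 0,"ry": -0.051,"rz": 0,"claw": 0}
    - {"dx": 0.523,"dy": 0,"dz": -0.694,"rx": 0,"ry": -0.151,"rz": 0,"claw": 0}
    - {"dx": 0.58,"dy": 0.025,"dz": -0.679,"rx": 0,"ry": -0.251,"rz": 0,"claw": 0}
    - {"dx": 0.628,"dy": 0.052,"dz": -0.645,"rx": 0,"ry": -0.351,"rz": 0,"claw": 0}
    - {"dx": 0.666,"dy": 0.065,"dz": -0.595,"rx": 0,"ry": -0.451,"rz": 0,"claw": 0}
    - {"dx": 0.666,"dy": 0.065,"dz": -0.595,"rx": 0,"ry": -0.451,"rz": 0,"claw": 0}

```text
time_s: 21.65
tcp_pos: [507.0, -281.1, 493.4]
ee_rot: [0.002, -0.706, 0.709, 0.001]
force: [-0.6, -0.7, -1.8]
finger_gap: 15.6
```

Emit:
move_arm:
  deltas:
    - {"dx": -0.2,"dy": 0.02,"dz": 0.06,"rx": 0,"ry": 0,"rz": 0.01,"claw": 0}
    - {"dx": -0.4,"dy": 0.04,"dz": 0.12,"rx": 0,"ry": 0,"rz": 0.02,"claw": 0}
    - {"dx": -0.6,"dy": 0.06,"dz": 0.18,"rx": 0,"ry": 0,"rz": 0.026,"claw": 0}
    - {"dx": -0.755,"dy": 0.07,"dz": 0.227,"rx": 0,"ry": 0,"rz": 0.026,"claw": 0}

```text
time_s: 21.98
tcp_pos: [496.3, -166.6, 459.2]
ee_rot: [0.002, -0.695, 0.719, 0.001]
force: [0.1, 1.0, -1.9]
finger_gap: 15.8
```

Emit:
move_arm:
  deltas:
    - {"dx": -0.2,"dy": 0.01,"dz": 0.06,"rx": 0,"ry": 0,"rz": 0,"claw": 0}
    - {"dx": -0.4,"dy": 0.02,"dz": 0.12,"rx": 0,"ry": 0,"rz": 0,"claw": 0}
    - {"dx": -0.6,"dy": 0.03,"dz": 0.18,"rx": 0,"ry": 0,"rz": 0,"claw": 0}
    - {"dx": -0.75,"dy": 0.03,"dz": 0.24,"rx": 0,"ry": 0,"rz": 0,"claw": 0}
    - {"dx": -0.83,"dy": 0.03,"dz": 0.26,"rx": 0,"ry": 0,"rz": 0,"claw": 0}
    - {"dx": -0.83,"dy": 0.03,"dz": 0.26,"rx": 0,"ry": 0,"rz": 0,"claw": 0}

```text
time_s: 22.48
tcp_pos: [495.6, -40.2, 420.1]
ee_rot: [0.001, -0.697, 0.718, 0.001]
force: [-0.7, 0.0, -0.9]
finger_gap: 15.3
```

```bash
python3 - <<'E'
from plan import *
s,p,R=state();o,Rs=scoop_now(p,R);print("o",o,s["force"],Rs.as_matrix().round(3).tolist())
W,cw=snap("wrist","s_w")
Y=np.pi/2-.027
for z in (60,25,8,5,4): print(z,fmt(srow(p,R,[495.5,24,z],Y,0)[0]))
c,sn=np.cos(-.027),np.sin(-.027)
print("mat pred",[proj(cw,[494.5+c*x-sn*y,26+sn*x+c*y,4])[0].round().tolist() for x,y in((55,70),(55,-70),(-55,70))])
print("scoop pred",[proj(cw,o+Rs.apply(v))[0].round().tolist() for v in([62,-46,1],[-62,-46,32])])
E
```

```text
o [495.86158277  14.72284566 150.81321722] [-0.6774821   0.00730249 -0.86147729] [[0.03, -1.0, -0.001], [1.0, 0.03, -0.003], [0.003, -0.0, 1.0]]
60 {'dx': -0.066, 'dy': 0.003, 'dz': 0.604, 'rx': -0.0, 'ry': 0.003, 'rz': -0.003}
25 {'dx': -0.065, 'dy': 0.003, 'dz': 0.838, 'rx': -0.0, 'ry': 0.003, 'rz': -0.003}
8 {'dx': -0.065, 'dy': 0.003, 'dz': 0.951, 'rx': -0.0, 'ry': 0.003, 'rz': -0.003}
5 {'dx': -0.065, 'dy': 0.003, 'dz': 0.971, 'rx': -0.0, 'ry': 0.003, 'rz': -0.003}
4 {'dx': -0.065, 'dy': 0.003, 'dz': 0.978, 'rx': -0.0, 'ry': 0.003, 'rz': -0.003}
mat pred [[226.0, 143.0], [326.0, 142.0], [233.0, 218.0]]
scoop pred [[192.0, 156.0], [333.0, 160.0]]
```

View pics/s_w.png

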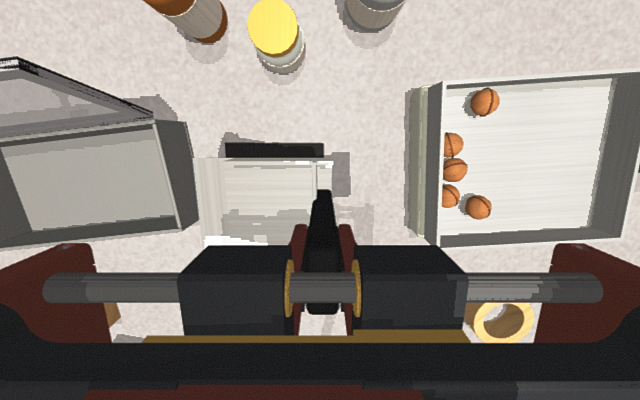

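Emit:
move_arm:
  deltas:
    - {"dx": -0.03,"dy": 0.003,"dz": 0.2,"rx": 0,"ry": 0.003,"rz": -0.003,"claw": 0}
    - {"dx": -0.065,"dy": 0.003,"dz": 0.4,"rx": 0,"ry": 0.003,"rz": -0.003,"claw": 0}
    - {"dx": -0.065,"dy": 0.003,"dz": 0.6,"rx": 0,"ry": 0.003,"rz": -0.003,"claw": 0}
    - {"dx": -0.065,"dy": 0.003,"dz": 0.75,"rx": 0,"ry": 0.003,"rz": -0.003,"claw": 0}
    - {"dx": -0.065,"dy": 0.003,"dz": 0.85,"rx": 0,"ry": 0.003,"rz": -0.003,"claw": 0}
    - {"dx": -0.065,"dy": 0.003,"dz": 0.92,"rx": 0,"ry": 0.003,"rz": -0.003,"claw": 0}
    - {"dx": -0.065,"dy": 0.003,"dz": 0.95,"rx": 0,"ry": 0.003,"rz": -0.003,"claw": 0}
    - {"dx": -0.065,"dy": 0.003,"dz": 0.965,"rx": 0,"ry": 0.003,"rz": -0.003,"claw": 0}
    - {"dx": -0.065,"dy": 0.003,"dz": 0.97,"rx": 0,"ry": 0.003,"rz": -0.003,"claw": 0}
    - {"dx": -0.065,"dy": 0.003,"dz": 0.97,"rx": 0,"ry": 0.003,"rz": -0.003,"claw": 0}

```text
time_s: 23.37
tcp_pos: [496.8, -32.0, 276.0]
ee_rot: [0.001, -0.697, 0.717, -0.002]
force: [0.8, -0.1, -1.4]
finger_gap: 15.6
```

```bash
python3 - <<'E'
from plan import *
s,p,R=state();o,Rs=scoop_now(p,R);print("o",o,s["force"],s["wrist_torque"],Rs.as_matrix().round(3).tolist())
W,cw=snap("wrist","t_w");
E
```

```text
o [497.57323397  21.567419     6.39784076] [ 0.78043292 -0.0715215  -1.42809176] [0.03168131 0.00568401 0.01395609] [[0.027, -1.0, -0.003], [1.0, 0.027, 0.002], [-0.001, -0.003, 1.0]]
```

View pics/t_w.png

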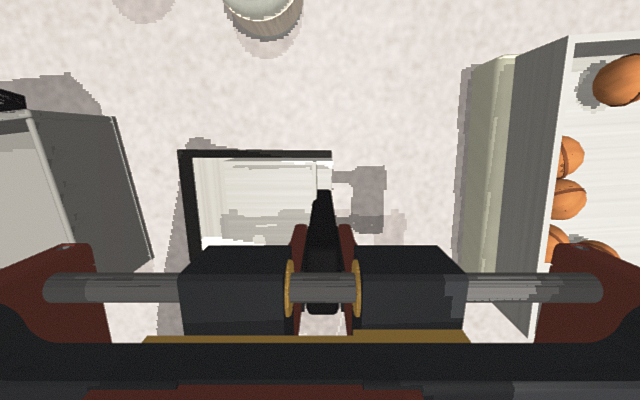

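Emit:
move_arm:
  deltas:
    - {"dx": -0.008,"dy": 0.008,"dz": 0.01,"rx": 0,"ry": 0,"rz": 0,"claw": 0}
    - {"dx": -0.008,"dy": 0.008,"dz": 0.018,"rx": 0,"ry": 0,"rz": 0,"claw": 0}
    - {"dx": -0.008,"dy": 0.008,"dz": 0.018,"rx": 0,"ry": 0,"rz": 0,"claw": 0}
    - {"dx": -0.008,"dy": 0.008,"dz": 0.018,"rx": 0,"ry": 0,"rz": 0,"claw": 0}

```text
time_s: 23.75
tcp_pos: [495.7, -30.6, 273.7]
ee_rot: [0.001, -0.697, 0.717, -0.002]
force: [-0.2, -0.4, -0.5]
finger_gap: 15.8
```

Emit:
move_arm:
  deltas:
    - {"dx": 0,"dy": 0,"dz": 0.002,"rx": 0,"ry": 0,"rz": 0,"claw": 0.25}
    - {"dx": 0,"dy": 0,"dz": 0.002,"rx": 0,"ry": 0,"rz": 0,"claw": 0.5}
    - {"dx": 0,"dy": 0,"dz": 0.002,"rx": 0,"ry": 0,"rz": 0,"claw": 0.7}
    - {"dx": 0,"dy": 0,"dz": 0.002,"rx": 0,"ry": 0,"rz": 0,"claw": 0.7}
    - {"dx": 0,"dy": 0,"dz": 0.002,"rx": 0,"ry": 0,"rz": 0,"claw": 0.7}
    - {"dx": 0,"dy": 0,"dz": 0.002,"rx": 0,"ry": 0,"rz": 0,"claw": 0.7}

```text
time_s: 24.25
tcp_pos: [495.7, -30.6, 273.4]
ee_rot: [0.001, -0.697, 0.717, -0.002]
force: [0.0, 0.2, 0.2]
finger_gap: 51.8
```

Emit:
move_arm:
  deltas:
    - {"dx": 0,"dy": 0,"dz": -0.1,"rx": 0,"ry": 0,"rz": 0,"claw": 0.7}
    - {"dx": 0,"dy": 0,"dz": -0.3,"rx": 0,"ry": 0,"rz": 0,"claw": 0.7}
    - {"dx": 0,"dy": 0,"dz": -0.55,"rx": 0,"ry": 0,"rz": 0,"claw": 0.7}
    - {"dx": 0,"dy": 0,"dz": -0.8,"rx": 0,"ry": 0,"rz": 0,"claw": 0.7}
    - {"dx": 0,"dy": 0.2,"dz": -1,"rx": 0,"ry": 0,"rz": 0,"claw": 0.7}
    - {"dx": 0,"dy": 0.4,"dz": -1,"rx": 0,"ry": 0,"rz": 0,"claw": 0.7}
    - {"dx": 0,"dy": 0.4,"dz": -1,"rx": 0,"ry": 0,"rz": 0,"claw": 0.7}

```text
time_s: 24.83
tcp_pos: [431.0, -28.1, 424.4]
ee_rot: [0.0, -0.698, 0.717, -0.002]
force: [-1.3, 0.9, -1.3]
finger_gap: 61.1
```

```bash
python3 - <<'E'
from h import *
s,p,R=state();print(s["time_s"],p,s["finger_gap"],s["force"])
W,cw=snap("wrist","u_w");S,cs=snap("side");crop(S,160,140,440,300,2.8,"u_s");T,ct=snap("top","u_t")
E
```

```text
24.8333 [430.95960905 -28.10780366 424.40943016] 61.148183637133585 [-1.32832692  0.94051996 -1.31536535]
```

View pics/u_w.png

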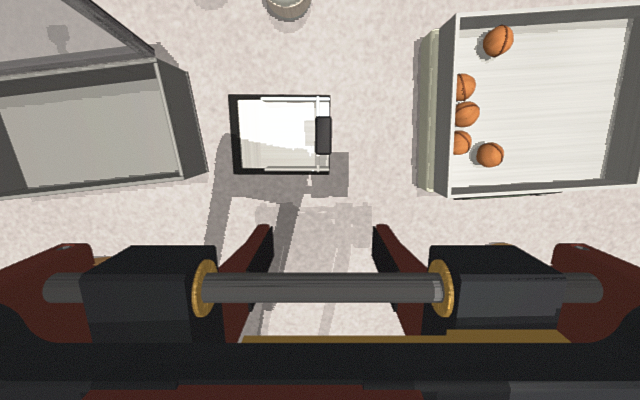

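View pics/u_s.png

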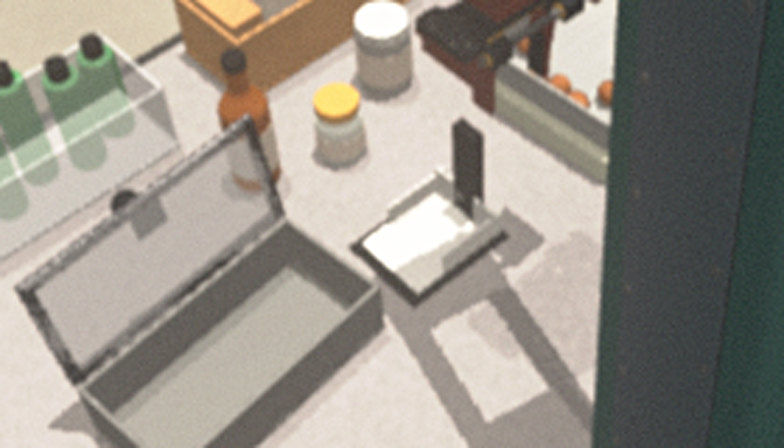

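View pics/u_t.png

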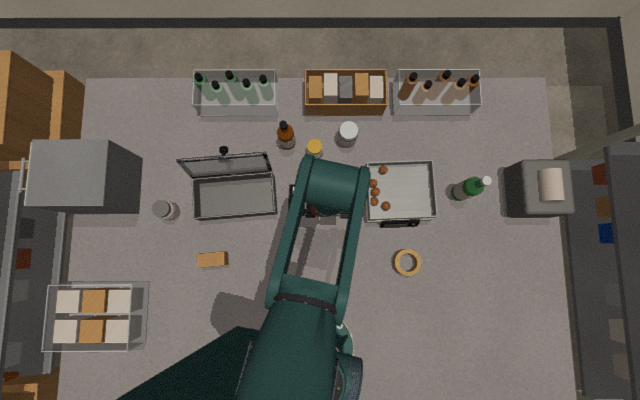

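```bash
python3 - <<'E'
from plan import *
T,ct=snap("top");S,cs=snap("side")
crop(T,160,130,300,230,5,"v_t")
for th in(1.6,1.65,1.7,1.75):
  print(th,[(5*(proj(ct,B(lidpt(th,136,y,6)))[0]-[160,130])).round().tolist() for y in(135,-135)],"knob",(5*(proj(ct,B(lidpt(th,106,0,41)))[0]-[160,130])).round())
print(manip.read_state()["force"])
E
```

```text
1.6 [[79.0, 176.0], [533.0, 139.0]] knob [317. 116.]
1.65 [[79.0, 165.0], [532.0, 128.0]] knob [317. 109.]
1.7 [[79.0, 155.0], [532.0, 118.0]] knob [318. 102.]
1.75 [[80.0, 145.0], [532.0, 108.0]] knob [319.  96.]
[-0.24047208  0.19333659  0.07674988]
```

View pics/v_t.png

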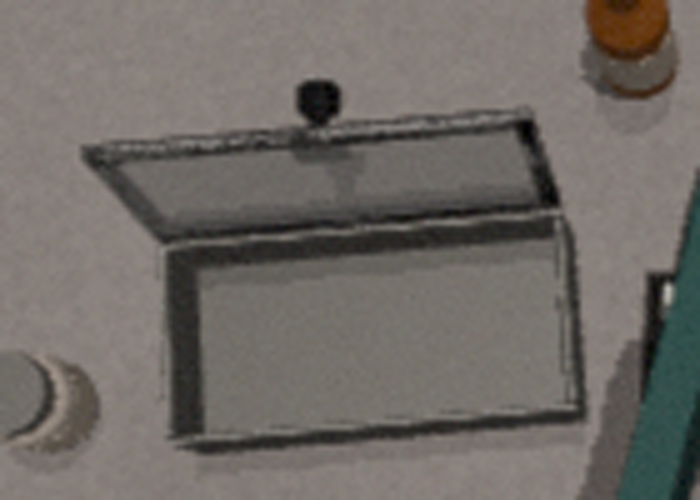

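```bash
python3 -c "
from workcell import manip
print(manip.finish_job())"
```

```text
the job is handed in; nothing more can be done
None
```

The job is done and handed in at about 25 s of the 72 s allowed. No verdict was reported.

- **Lid:** I opened it by its knob until the stop pushed back. In the last top view its free edge matches an angle of about 1.75 rad, to within about 0.01 rad.
- **Walnuts:** one pass with the scoop took all five, and I tipped them into the scale pan. The last pictures show all five in the pan and the bin empty. The gripper never touched them.
- **Scoop:** it stands upright within its mat, very close to where it started.
- **Goods standing round:** by eye, none of them had moved in the last pictures. The arm hides part of those pictures, and I did not measure the goods again.
- **Forces:** the highest reading between moves was about 18 N, when the lid met its stop. The arm was touching nothing at the end.

Two checks disagreed:
- **Scale position:** my first estimate from the top camera was 3 to 5 mm off a later fit from the wrist camera. I used the later one.
- **Scoop against the bin:** while lowering the scoop, its back briefly touched the bin's -y wall at about 5 N, and I moved it clear.

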